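# Eject the charged drill battery from the bench charger

## Robot

A 6-joint arm with a two-finger parallel gripper is mounted at the origin on the work surface. World frame = base frame: x ahead of the robot, y to its left, z up, the work surface at z = 0. Lengths are in m, angles in degrees, forces in N, time in s.
With the tool pointing down it reaches from about 0.3 to 0.875 m from the base axis. Payload 6.4 kg.
Tool frame: the origin (TCP) lies at the very end of the fingers, on their centre line; the grasp point (between the pads) lies 19 mm behind it; y points along the fingers, z is the direction in which the jaws open and shut, and the axes are right-handed (so a half turn about y gives the same grasp; the last joint's range is limited). The gripper opens to 85 mm and grips with 20 to 120 N. Pads are 22 mm wide; open, the fingers measure 114 mm over their backs; the gripper's body (76 mm by 85 mm) begins 54 mm behind the grasp point. The pads swing forward as they close: fully open they stand 13 mm farther back than shut.
Start: joints at [-87.279, 10.359, 92.074, -0, 77.567, -11.82], TCP at [0.144, -0.557, 0.231] pointing down, gripper open.
Joint ranges: [-171.53, 171.53], [-51.25, 118.39], [17.06, 147.69], [-65.23, 245.23], [0, 150.52], [-178.68, 178.68]. Speed limits (degrees/s): [147.25, 147.25, 172.46, 180, 180, 180].

## Interface

Orientations are given as [roll, pitch, yaw] about the fixed x, y, z axes, in that order (R = Rz(yaw) Ry(pitch) Rx(roll)).
In Python, from rig import telemetry, capture, get_calibration, arm gives the robot as it stands.
- The arm moves only by the tool servo_tool, never from a script. Its argument "moves" is a list that holds one entry, the list of rows, each a list of 5 numbers: the shift along the tool's x, y, z in mm, then the turn about the tool's y in degrees, then the opening, from -1 (shut) to 1 (fully open), so that 0 is half open. A call has 1 to 12 rows; each row is the pose to reach, as a shift and turn from the pose measured when the call began, along the tool's axes at that moment; what a row does not reach only later rows make up. A row lasts 1/12 s, in which the tool goes at most 41.7 mm and 7.16 degrees, less where a joint would pass 70% of its speed; a pose out of reach is approached as far as the arm can. A call with a gripper value outside its range is refused whole. The fingers move at their own pace and stop on an object; "force" is the grip in N (left out, the last holds). Time passes only in rows, so rows that repeat a pose let the fingers close. It gives the time, the measured TCP pose, the force and the opening at its end, in the units of the state.
- telemetry.get_state(): the state, without advancing time (a new reading comes with each control period).
- capture(name): name is "side" or "top" or "wrist"; returns (picture, depth): 420x560x3 uint8, red, green, blue; 420x560 float32, m along the optical axis (not along the pixel's ray), 0 where there is no reading.
- get_calibration(name): a dict with "vertical_fov" (degrees; the focal length in pixels is half the picture's height over the tangent of half this angle, whatever the lens; pixels are square), "cx", "cy" (the principal point, pixels), "rvec" (rotation vector, rad) and "tvec" (3), from world to camera coordinates, as OpenCV has them. Camera axes: x right, y down, z forward; pixel columns grow to the right and rows downward; lengths in m; the calibration is good to about 2 mm. A picture is of the moment at which its call begins: read the wrist's pose just before it. get_calibration takes no time and is no camera call; for the wrist camera it gives the pose at the moment of the call.
- arm.job_done(): hands the job in, once; it reports no verdict.
The state is a dict: "clock": time; "qpos": joint angles; "joint_velocities": joint speeds; "joint_efforts": joint torques, N m; "ee_pos": TCP position; "tool_rot": TCP orientation; "ft_force": force on the tool from outside, world axes, zero at the start; "torque": the same for the moment, N m; "grip_width": opening from 0.0 (shut) to 1.0 (fully open).
Only numpy, scipy, OpenCV 4.12 (cv2) and the standard library are available. Lean on these libraries where they do the work, as an engineer would, in place of code of your own. Each camera call takes 0.05 s, during which the arm holds its last target.

## Task

Free the black stick battery from the leaning charger on the bike workshop bench: first swing the steel keeper lever off the battery into its open notch and leave it there, then press the battery deeper until its push-push latch lets go and it springs up. Draw it out and stand it upright on its foot in the shallow white tray, set down gently, not dropped, without disturbing the can, the tub or the screwdriver.

Things in the scene. Friction and masses are not known exactly. Their poses are not given: they have to be found in the camera images.
- bay: Sloped grey charger block, fixed, standing sideways to the robot. Origin: centre of its battery bay's mouth (49 x 43 mm) in the sloping top face, 95 mm above the bench. z: out of the bay along the battery's axis, leaning 30 degrees from vertical, roughly to the robot's left (+y); y: level, roughly away from the robot; x: up the slope, roughly to the right. The face spans x -36..90, y -38..38 mm.
- dock: The whole charger. Origin: underside of its foot plate, on the bench straight below the bay's mouth; z up, -x is its front, to which the bay leans. The foot plate reaches 52 mm to the front, 125 mm to the back, 58 mm to each side.
- battery_mid (a point): Centre of the black battery, 46 (x) by 40 (y) by 115 mm (z, to its head), about 0.25 kg; grip it across y. Starts latched, axes as the bay's, centre 2.5 mm out, head 60 mm out of the mouth. Pressing in meets 7 rising to 14 N; after 6 to 7 mm the latch lets go (hard stop 10 mm). Let up, it springs to 22 mm above its latched place and stays, 33 mm still in the bay. The latch then stays open.
- knob (a point): Middle of the lever's black knob, a cylinder of 16 mm diameter and 58 mm length parallel to the bay's z, from z = 72 to 130 mm in the bay frame. It stands on the end of the steel keeper arm (14 mm wide, at z = 66 to 72 mm), which when closed lies across the battery's head, 6 mm above it. Open, it stands in the way of a gripper that comes for the battery upright instead of along the bay's axis.
- lever_pivot (a point): Point on the lever's pivot axis (parallel to the bay's z), level with the knob's middle: x = 60, y = 0, z = 101 mm in the bay frame. The knob's axis is 66 mm from it. A post of 26 mm diameter, topped by a disc of 48 mm, carries the lever, up to z = 61 mm.
- lever (a joint): Angle in rad. 0: arm across the battery, to the bay's -x; grows as the knob swings to the bay's +y (away). Open notch: 1.45, between two small steel ribs on the disc, where a spring ball clicks in and the arm points at a steel upright beside the block (x 47, y 108 mm, top at z = 52 mm). Starts -0.2 to 0.2; stops at -0.35 and 1.85; stays where left. The knob needs 1 N, at the ribs up to 5 N.
- tray: Shallow white plastic tray, fixed, outside 190 (x) by 150 (y) by 28 mm high, walls and floor 4 to 5 mm thick, empty. Origin: centre of its underside, on the bench.
- can_mid (a point): Bystander: middle of an upright metal can, 58 mm diameter, 125 mm tall.
- tub_mid (a point): Bystander: middle of a white open bowl, 100 mm across, 55 mm tall.
- driver: Bystander: screwdriver lying on the bench at the robot's left, about 200 mm long, handle 30 mm thick.
There are look-alikes about, which are no part of the job. What is shaped like the part that bears battery_mid but blue or purple is not meant. Leave any red look-alike of the tray alone.

How it is judged (in metres and radians):
On the way, in this order (a step that is already met when the one before it is completed fails the run):
1. the keeper lever is in its open notch (value of joint lever between 1.3 and 1.6 rad), for 0.2 s.
2. the battery is pressed at least 4 mm deeper into the bay (z of battery_mid in the frame of bay below -0.0015 m and distance between battery_mid and bay below 0.02 m).
3. the latch has let go and the battery is up by at least 12 mm (z of battery_mid in the frame of bay above 0.0145 m), for 0.1 s.
At the end, for the whole second after the job is handed in: The battery stands upright (within 0.1 rad, head up) on the floor of the white tray, inside its walls, let go and at rest; the keeper lever is still in its open notch (1.30 to 1.60 rad) (all of step 1 and x of battery_mid in the frame of tray between -0.091 and 0.091 m and y of battery_mid in the frame of tray between -0.071 and 0.071 m and z of battery_mid in the frame of tray between 0.05 and 0.068 m and angle between battery_mid's own z axis and vertical below 0.1 rad and linear speed of battery below 0.02 m/s); the robot touches nothing.
It fails at once if the battery is dropped (moves at over 0.5 m/s while no finger touches it, a fall of more than 12 mm) (linear speed of battery above 0.5 m/s and contact force between battery and the fingers below 0.1 N).
It fails at once if the battery is slammed into the tray (more than 60 N) (contact force between battery and tray above 60 N).
It fails at once if the can is moved by more than 30 mm (distance of can_mid from where it was at the start of the episode above 0.03 m).
It fails at once if the tub is moved by more than 30 mm (distance of tub_mid from where it was at the start of the episode above 0.03 m).
It fails at once if the screwdriver is moved by more than 30 mm (distance of driver from where it was at the start of the episode above 0.03 m).
It also fails if it takes over 69 s, if anything falls off the work surface, if the arm or the gripper's body presses on something with over 40 N, if the wrist force passes 120 N, or if a joint passes its speed limit or range.

## Working session

There is one attempt and no reset: what is moved stays moved. The work goes in short steps, Python scripts to look and compute and a tool call to move; the robot and the scene stay as the last step left them, time stands still between calls to the robot, and variables do not carry over. Pictures are saved under pics/ and viewed, and the job is handed in when it is done.

Besides the shell and the picture viewer there is one more tool, called after ">>>" by a JSON object that holds its "method" and its "body", one argument or row to a line. servo_tool: Moves the arm, as the interface text tells. Its arguments: {"type":"object","properties":{"moves":{"type":"array","items":{"type":"array","items":{"type":"array","items":{"type":"number"}}}},"force":{"type":"number"}},"required":["moves"]}

```bash
ls; mkdir -p pics
cat > h.py <<'E'
import numpy as np, cv2
from rig import telemetry, capture, get_calibration, arm
def snap(n,f):
    c=get_calibration(n); p,d=capture(n)
    cv2.imwrite('pics/'+f+'.png',p[:,:,::-1]); np.savez('pics/'+f+'.npz',p=p,d=d,**{k:np.array(v) for k,v in c.items()})
def load(f):
    return np.load('pics/'+f+'.npz')
def world(z,u,v,d=None):
    H=z['p'].shape[0]; fl=H/2/np.tan(np.radians(float(z['vertical_fov']))/2)
    if d is None: d=z['d'][int(round(v)),int(round(u))]
    pc=np.array([(u-z['cx'])/fl*d,(v-z['cy'])/fl*d,d])
    R=cv2.Rodrigues(z['rvec'].astype(float))[0]
    return R.T@(pc-z['tvec'].ravel())
def proj(z,P):
    H=z['p'].shape[0]; fl=H/2/np.tan(np.radians(float(z['vertical_fov']))/2)
    R=cv2.Rodrigues(z['rvec'].astype(float))[0]
    c=R@np.asarray(P,float)+z['tvec'].ravel()
    return np.array([c[0]/c[2]*fl+float(z['cx']),c[1]/c[2]*fl+float(z['cy'])])
E
python3 - <<'E'
from h import *
print(telemetry.get_state())
for n in('side','top','wrist'):
    print(n,get_calibration(n)); snap(n,n+'0')
E
```

```text
pics
{'clock': 0.0, 'qpos': array([-8.72776634e+01,  1.04029015e+01,  9.21329197e+01, -4.03799639e-04,
        7.75687733e+01, -1.18191507e+01]), 'joint_velocities': array([ 0.09076673,  0.00767222, -0.00872644, -0.06394511, -0.0239763 ,
        0.03338088]), 'joint_efforts': array([-2.60633287e-04, -4.44863999e+01, -3.51336157e+01, -2.24174860e-04,
        9.08530637e-03,  3.73162425e-05]), 'ee_pos': array([ 0.14436798, -0.55599055,  0.23036362]), 'tool_rot': array([-9.01024578e+01,  2.10375614e-02, -1.65458444e+02]), 'ft_force': array([-0.54913023,  0.36982993,  0.37614506]), 'torque': array([0.02466697, 0.03288888, 0.01232024]), 'grip_width': 0.9986085584214949}
side {'vertical_fov': 49.966236999179344, 'cx': 270.7070784646829, 'cy': 202.53586394173854, 'rvec': array([ 0.1251134 , -2.8178892 ,  1.25121545]), 'tvec': array([0.48836234, 0.14037411, 1.16522356])}
top {'vertical_fov': 56.73210973162328, 'cx': 278.89648174812595, 'cy': 212.67493756244235, 'rvec': array([ 2.08801004, -2.1375671 ,  0.19736337]), 'tvec': array([0.01312896, 0.48994365, 1.23040306])}
wrist {'vertical_fov': 69.84631836245393, 'cx': 284.68947539324836, 'cy': 212.00220098634847, 'rvec': array([-2.27022085,  1.75471919,  0.29120225]), 'tvec': array([-0.57365575, -0.04262911,  0.37995605])}
```

View pics/side0.png

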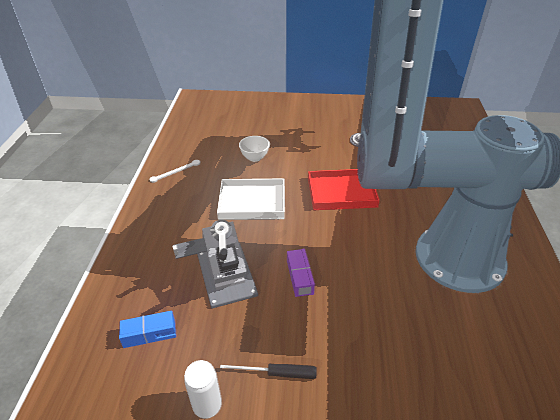

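View pics/top0.png

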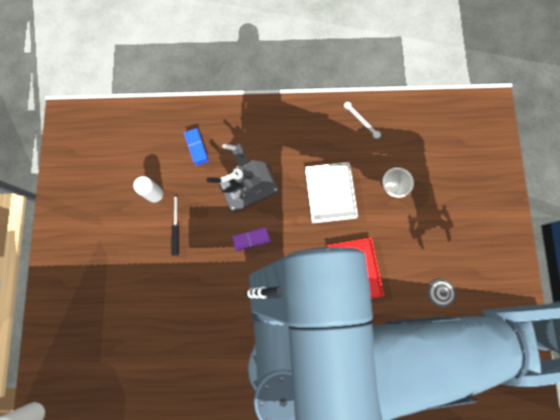

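View pics/wrist0.png

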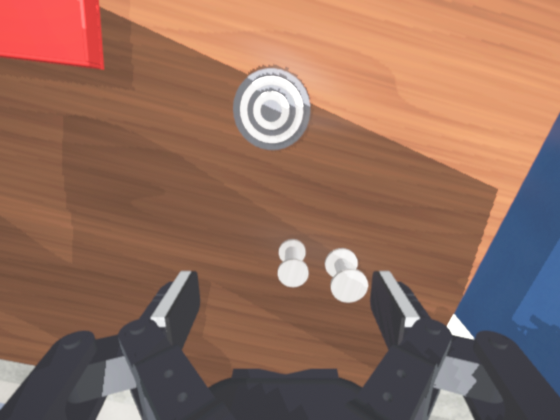

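Run:
```python
from h import *
for f,pts in(('side0',[(252,200),(220,180),(283,181),(220,216),(284,215),(222,228),(255,150),(205,370),(290,372),(300,270),(222,254)]),('top0',[(330,192),(309,166),(350,164),(356,217),(316,220),(238,174),(213,181),(398,182),(148,185),(175,235),(251,239),(360,250),(442,292)])):
    z=load(f)
    for p in pts: print(f,p,np.round(world(z,*p),3))
for f,x0,y0,x1,y1,s in(('side0',160,205,300,315,5),('top0',190,130,370,240,4)):
    im=cv2.imread('pics/%s.png'%f)[y0:y1,x0:x1]; cv2.imwrite('pics/%s_c.png'%f,cv2.resize(im,None,fx=s,fy=s,interpolation=cv2.INTER_CUBIC))
st=telemetry.get_state(); z=load('wrist0'); R=cv2.Rodrigues(z['rvec'])[0]; c=-R.T@z['tvec']
from scipy.spatial.transform import Rotation as Ro
T=Ro.from_euler('xyz',st['tool_rot'],degrees=True).as_matrix()
print('tool axes',T.T, 'cam in tool',T.T@(c-st['ee_pos']), 'cam axes in tool',T.T@R.T)
```

```text
side0 (252, 200) [ 0.563 -0.173  0.005]
side0 (220, 180) [ 0.677 -0.265 -0.   ]
side0 (283, 181) [ 0.476 -0.242  0.027]
side0 (220, 216) [ 0.645 -0.094  0.008]
side0 (284, 215) [ 0.464 -0.123 -0.002]
side0 (222, 228) [0.582 0.13  0.19 ]
side0 (255, 150) [ 0.584 -0.417  0.011]
side0 (205, 370) [0.567 0.425 0.124]
side0 (290, 372) [0.416 0.363 0.022]
side0 (300, 270) [0.408 0.109 0.039]
side0 (222, 254) [0.566 0.215 0.202]
top0 (330, 192) [ 0.568 -0.176 -0.   ]
top0 (309, 166) [ 0.665 -0.107 -0.004]
top0 (350, 164) [ 0.666 -0.25   0.002]
top0 (356, 217) [ 0.478 -0.26  -0.   ]
top0 (316, 220) [ 0.466 -0.121  0.032]
top0 (238, 174) [0.582 0.12  0.19 ]
top0 (213, 181) [0.562 0.194 0.192]
top0 (398, 182) [ 0.596 -0.41   0.006]
top0 (148, 185) [0.574 0.411 0.123]
top0 (175, 235) [0.428 0.349 0.024]
top0 (251, 239) [0.406 0.095 0.042]
top0 (360, 250) [ 0.291 -0.114  0.772]
top0 (442, 292) [ 0.223 -0.515  0.022]
tool axes [[-9.67952296e-01 -2.51134017e-01 -2.40817856e-04]
 [-9.41478813e-05  1.32179745e-03 -9.99999122e-01]
 [ 2.51134115e-01 -9.67951424e-01 -1.30308061e-03]] cam in tool [-0.08207986 -0.14209816 -0.0006668 ] cam axes in tool [[-6.88625190e-04  9.46887983e-01  3.21562861e-01]
 [ 6.70768078e-05 -3.21562893e-01  9.46888220e-01]
 [ 9.99999761e-01  6.73620491e-04  1.57922085e-04]]
```

View pics/side0_c.png

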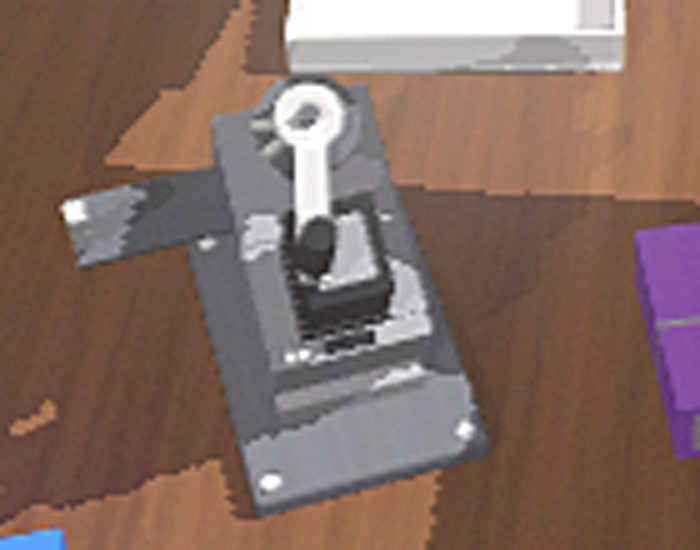

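View pics/top0_c.png

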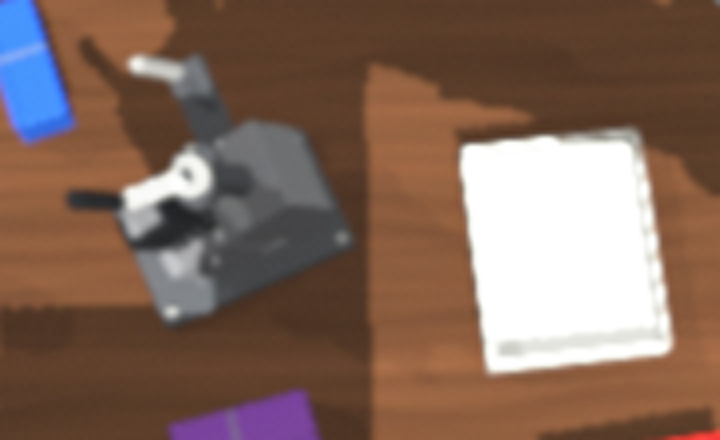

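Run:
```python
from h import *
z=load('side0')
H,W=z['d'].shape
pts=[]
for v in range(205,310):
    for u in range(160,300):
        d=z['d'][v,u]
        if d>0: pts.append(np.r_[world(z,u,v,d),u,v])
P=np.array(pts)
# foot corners
for c in [(214,301),(253,291)]: print(c,world(z,*c))
for c in [(253+0,297),(213,306)]: print(c,world(z,*c))
# slope-plane points: block top face; search plane with tilt 30
from itertools import product
m=(P[:,2]>0.06)&(P[:,2]<0.16)&(P[:,1]>0.03)&(P[:,1]<0.3)&(P[:,0]>.45)&(P[:,0]<.7)
Q=P[m]; print(len(Q))
# ransac
rng=np.random.default_rng(0);best=0
for i in range(3000):
    a=Q[rng.choice(len(Q),3,False),:3]; n=np.cross(a[1]-a[0],a[2]-a[0]); l=np.linalg.norm(n)
    if l<1e-6: continue
    n/=l; n*=np.sign(n[2]); 
    if abs(np.degrees(np.arccos(n[2]))-30)>6: continue
    k=abs((Q[:,:3]-a[0])@n)<.002
    if k.sum()>best: best=k.sum();K=k
c=Q[K,:3].mean(0);n=np.linalg.svd(Q[K,:3]-c)[2][2];n*=np.sign(n[2])
print(best,c,n,np.degrees(np.arccos(n[2])),np.degrees(np.arctan2(n[1],n[0])),Q[K].min(0),Q[K].max(0))
```

```text
(214, 301) [0.6056874  0.19726263 0.01207729]
(253, 291) [0.5176256  0.16080165 0.01191906]
(253, 297) [ 0.5172877   0.1682986  -0.00172708]
(213, 306) [0.60593294 0.20965196 0.00965152]
1792
673 [0.60888902 0.12707449 0.10581966] [-0.14982301  0.45573814  0.87741427] 28.667995157475115 108.1981771094773 [5.34160622e-01 5.72518966e-02 7.42899868e-02 1.75000000e+02
 2.22000000e+02] [6.98588207e-01 1.81156679e-01 1.38096984e-01 2.45000000e+02
 2.79000000e+02]
```

>>> {"method": "servo_tool", "body": {
  "moves": [
    [[-290,-130,-275,-48,1],[-290,-130,-275,-48,1],[-290,-130,-275,-48,1],[-290,-130,-275,-48,1],[-290,-130,-275,-48,1],[-290,-130,-275,-48,1],[-585,-130,-557,-95,1],[-585,-130,-557,-95,1],[-585,-130,-557,-95,1],[-585,-130,-557,-95,1],[-585,-130,-557,-95,1],[-585,-130,-557,-95,1]]
  ]
}}

```text
clock: 1.15
ee_pos: [0.4019, -0.1413, 0.3319]
tool_rot: [-90.0, 0.1, -79.2]
ft_force: [1.3, -0.2, 0.3]
grip_width: 1.0
```

>>> {"method": "servo_tool", "body": {
  "moves": [
    [[-245,-30,218,-9,1],[-245,-30,218,-9,1],[-245,-30,218,-9,1],[-245,-30,218,-9,1],[-245,-30,218,-9,1],[-245,-30,218,-9,1],[-245,-30,218,-9,1],[-245,-30,218,-9,1],[-245,-30,218,-9,1],[-245,-30,218,-9,1],[-245,-30,218,-9,1]]
  ]
}}

```text
clock: 2.07
ee_pos: [0.5696, 0.1402, 0.3615]
tool_rot: [-90.1, 0.0, -70.1]
ft_force: [0.1, -0.0, -0.6]
grip_width: 0.998
```

Run:
```python
from h import *
s=telemetry.get_state(); print(s['ee_pos'],s['tool_rot'],s['qpos'])
for n in('wrist','side','top'): snap(n,n+'1')
```

```text
[0.5696239  0.14022804 0.36147128] [-9.00518020e+01  4.63090758e-02 -7.01333806e+01] [ 2.22989175e+00  7.58206292e+00  8.04074793e+01  2.84559990e-02
  9.20738554e+01 -1.76357346e+01]
```

View pics/wrist1.png

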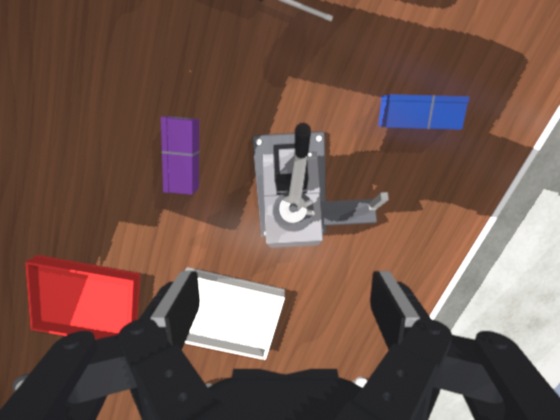

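Run:
```python
from h import *
im=cv2.imread('pics/wrist1.png')[110:260,240:400]; cv2.imwrite('pics/w1c.png',cv2.resize(im,None,fx=5,fy=4,interpolation=cv2.INTER_CUBIC))
im=cv2.imread('pics/top1.png'); cv2.imwrite('pics/t1.png',im)
```

```text
(no output)
```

View pics/w1c.png

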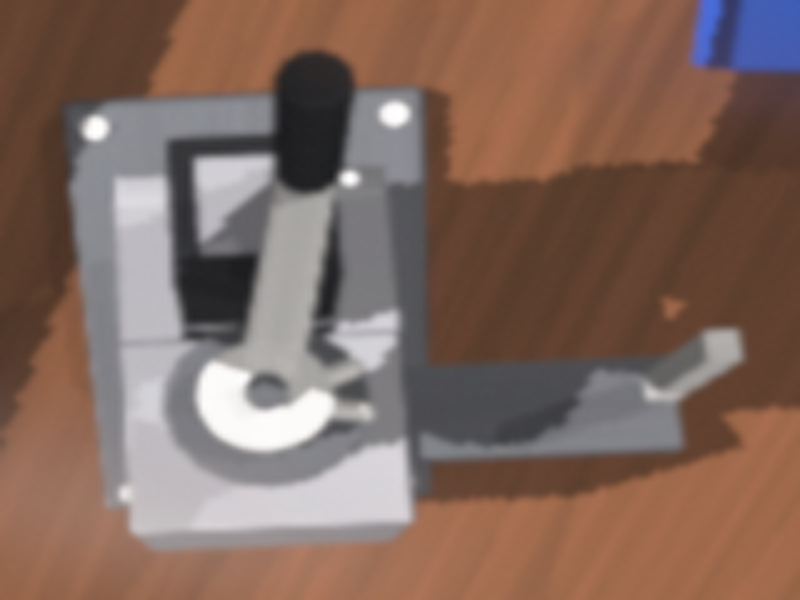

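```bash
cat >> h.py <<'E'
c30,s30=np.cos(np.pi/6),np.sin(np.pi/6)
def bay2w(p,b):
    X,Y,yaw=b  # yaw of bay y axis / dock: dock x axis yaw = yaw-90deg
    yx=np.array([np.cos(yaw),np.sin(yaw),0]); xd=np.array([np.sin(yaw),-np.cos(yaw),0])
    h=-xd; up=np.array([0,0,1.])
    bz=s30*h+c30*up; bx=c30*xd+s30*up
    return np.array([X,Y,.095])+p[0]*bx+p[1]*yx+p[2]*bz
def dock2w(p,b):
    X,Y,yaw=b
    yx=np.array([np.cos(yaw),np.sin(yaw),0]); xd=np.array([np.sin(yaw),-np.cos(yaw),0])
    return np.array([X,Y,0])+p[0]*xd+p[1]*yx+p[2]*np.array([0,0,1.])
E
python3 - <<'E'
from h import *
from scipy.optimize import least_squares
z=load('wrist1')
f=lambda u,v:np.array([240+u/5-.4,110+v/4-.4])
obs=[('b',(.09,.038,0),f(412,525)),('b',(.09,-.038,0),f(128,535)),('d',(-.052,.058,.012),f(427,90)),('d',(-.052,-.058,.012),f(66,105)),('b',(.06,0,.072),f(268,388)),('k',None,f(316,72)),('b',(-.023,-.020,.060),f(192,157))]
def P(o,x):
    if o[0]=='b': return bay2w(np.array(o[1]),x[:3])
    if o[0]=='d': return dock2w(np.array(o[1]),x[:3])
    a=x[3]; return bay2w(np.array([.06-.066*np.cos(a),.066*np.sin(a),.130]),x[:3])
def res(x): return np.concatenate([proj(z,P(o,x))-o[2] for o in obs])
r=least_squares(res,[.57,.15,np.radians(20),.1],loss='soft_l1'); x=r.x
print(x,np.degrees(x[2])); print(np.round(res(x).reshape(-1,2),1))
np.save('dock.npy',x)
# check vs depth
for (o) in obs: 
    print(o[0],np.round(P(o,x),3),np.round(world(z,*o[2]),3))
pu=bay2w(np.array([.047,.108,.052]),x[:3]); print('upright',pu,proj(z,pu))
# check in side & top
for n in('side0','top0'):
    zz=load(n); print(n,[np.round(proj(zz,P(o,x)),1).tolist() for o in obs])
print('knob mid',bay2w(np.array([.06-.066*np.cos(x[3]),.066*np.sin(x[3]),.101]),x[:3]))
E
```

```text
[0.57869721 0.13948935 0.38603628 0.16600689] 22.118249685263354
[[ 0.6  0. ]
 [-0.1 -0.5]
 [ 0.8 -0.1]
 [-0.1 -1. ]
 [ 0.2  1.9]
 [-0.1  1.6]
 [-4.  -5.3]]
b [0.643 0.082 0.14 ] [0.681 0.029 0.001]
b [0.573 0.053 0.14 ] [ 0.586 -0.012 -0.   ]
d [0.613 0.21  0.012] [0.613 0.209 0.001]
d [0.505 0.166 0.012] [0.506 0.164 0.009]
b [0.585 0.125 0.187] [0.583 0.128 0.191]
k [0.563 0.208 0.205] [0.562 0.209 0.204]
b [0.541 0.178 0.135] [0.548 0.174 0.14 ]
upright [0.68428539 0.16653227 0.16353332] [384.70276649 197.79313708]
side0 [[202.1, 227.0], [233.4, 220.2], [210.0, 305.1], [257.8, 293.0], [221.4, 227.2], [224.1, 250.6], [238.8, 262.3]]
top0 [[251.9, 159.7], [261.4, 181.1], [218.0, 181.3], [230.5, 211.5], [236.4, 173.6], [207.4, 179.7], [221.2, 192.3]]
knob mid [0.56812599 0.19446519 0.17992223]
```

```bash
cat >> h.py <<'E'
from scipy.spatial.transform import Rotation as Ro
D=np.load('dock.npy'); B=D[:3]
def shift(tgt,yaw_z=None,s=None):
    s=s or telemetry.get_state(); T=Ro.from_euler('xyz',s['tool_rot'],degrees=True).as_matrix()
    d=T.T@(np.asarray(tgt)-s['ee_pos'])*1000
    t=0 if yaw_z is None else -(yaw_z-(s['tool_rot'][2]+90))
    return np.round(d,1).tolist()+[round(t,2)]
def w2bay(p):
    E=np.array([bay2w(e,B)-bay2w(np.zeros(3),B) for e in np.eye(3)]); return E@(np.asarray(p)-bay2w(np.zeros(3),B))
def knob(a,z): return bay2w(np.array([.06-.066*np.cos(a),.066*np.sin(a),z]),B)
G=np.array([0,0,-.019])
E
python3 - <<'E'
from h import *
yz=np.degrees(B[2])
t=knob(D[3],.114)+G; print(t)
print(shift(t+[0,0,.07],yz),shift(t,yz))
E
```

```text
[0.56567862 0.20048685 0.17218056]
[-59.1, 120.2, 16.9, np.float64(-2.39)] [-59.0, 190.2, 16.9, np.float64(-2.39)]
```

>>> {"method": "servo_tool", "body": {
  "moves": [
    [[-59,60,17,-2.4,0.3],[-59,60,17,-2.4,0.3],[-59,110,17,-2.4,0.3],[-59,140,17,-2.4,0.3],[-59,165,17,-2.4,0.3],[-59,180,17,-2.4,0.3],[-59,190,17,-2.4,0.3],[-59,190,17,-2.4,0.3],[-59,190,17,-2.4,0.3]]
  ],
  "force": 20
}}

```text
clock: 2.97
ee_pos: [0.5662, 0.1998, 0.1732]
tool_rot: [-89.9, 0.0, -67.9]
ft_force: [0.4, -0.0, 0.8]
grip_width: 0.652
```

Run:
```python
from h import *
s=telemetry.get_state(); print(s['ee_pos'],s['ft_force'],w2bay(s['ee_pos']-G))
for n in('wrist','side'): snap(n,n+'2')
im=cv2.imread('pics/side2.png')[200:310,160:300]; cv2.imwrite('pics/s2c.png',cv2.resize(im,None,fx=5,fy=5,interpolation=cv2.INTER_CUBIC))
```

```text
[0.56621862 0.19980348 0.17316773] [ 0.37051885 -0.0127751   0.78985398] [-0.00387473  0.01114916  0.11443671]
```

View pics/wrist2.png

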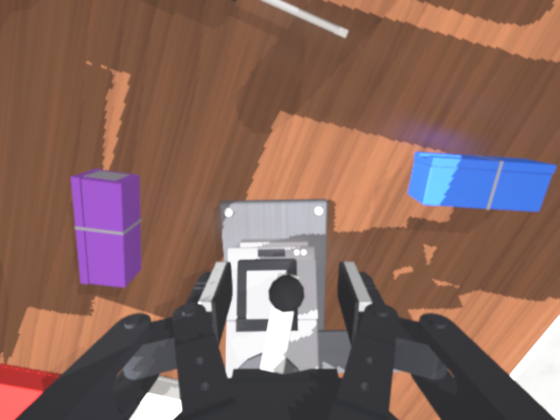

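View pics/s2c.png

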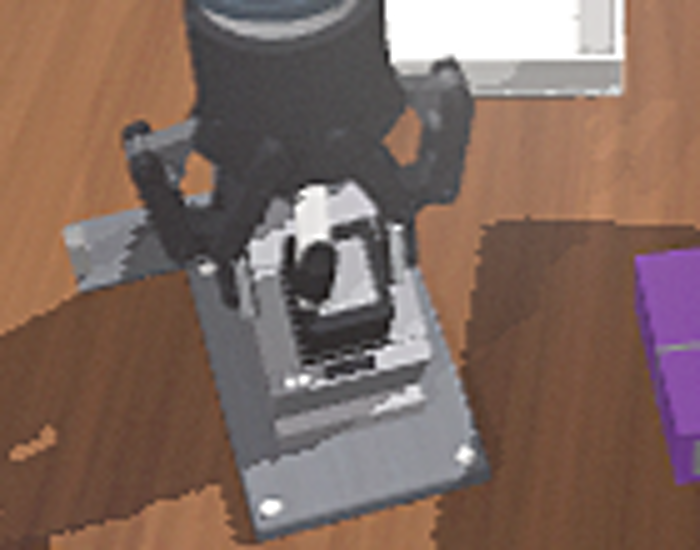

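>>> {"method": "servo_tool", "body": {
  "moves": [
    [[0,0,0,0,-1],[0,0,0,0,-1],[0,0,0,0,-1],[0,0,0,0,-1],[0,0,0,0,-1],[0,0,0,0,-1]]
  ],
  "force": 20
}}

```text
clock: 3.57
ee_pos: [0.5676, 0.2003, 0.1755]
tool_rot: [-89.7, -0.0, -67.9]
ft_force: [-2.2, -1.0, 6.4]
grip_width: 0.177
```

Run:
```python
from h import *
s=telemetry.get_state(); print(s['grip_width'],s['ee_pos'],s['ft_force'],w2bay(s['ee_pos']-G))
a0=D[3]
for a in (.4,.7,.95,1.2,1.35,1.45,1.5): print(a, shift(s['ee_pos']+knob(a,.1)-knob(a0,.1),None,s))
```

```text
0.1769608094207626 [0.56757688 0.20031668 0.1755165 ] [-2.16491457 -0.97117422  6.40652163] [-0.00266919  0.01260069  0.11645281]
0.4 [3.7, -2.1, 14.8, 0]
0.7 [12.7, -7.1, 31.7, 0]
0.95 [23.1, -13.1, 42.9, 0]
1.2 [35.7, -20.3, 50.7, 0]
1.35 [43.9, -25.0, 53.6, 0]
1.45 [49.5, -28.2, 54.8, 0]
1.5 [52.3, -29.9, 55.1, 0]
```

>>> {"method": "servo_tool", "body": {
  "moves": [
    [[1.5,-1,7,0,-1],[3.5,-2,14,0,-1],[7.5,-4,22.5,0,-1],[12.5,-7,31,0,-1],[17.5,-10,37,0,-1],[23,-13,42,0,-1],[29,-16.5,46.5,0,-1],[35.5,-20,50,0,-1],[35.5,-20,50,0,-1]]
  ],
  "force": 20
}}

```text
clock: 4.32
ee_pos: [0.6268, 0.1861, 0.1957]
tool_rot: [-89.8, 0.0, -67.9]
ft_force: [-3.4, -1.4, 4.6]
grip_width: 0.176
```

Run:
```python
from h import *
s=telemetry.get_state(); print(s['grip_width'],s['ee_pos'],s['ft_force'],w2bay(s['ee_pos']-G))
snap('wrist','wrist3')
b=w2bay(s['ee_pos']-G); print('angle est by y',np.arcsin(b[1]/.066),'by both',np.arctan2(b[1],.06-b[0]))
for a in (1.2,1.35,1.45,1.5): print(a, shift(knob(a,b[2])+G,None,s))
```

```text
0.17570648492519328 [0.6267832  0.18612921 0.19571397] [-3.39388093 -1.35685625  4.59214658] [0.03811778 0.06210809 0.11622647]
angle est by y 1.225666743693592 by both 1.2320519286136677
1.2 [-1.8, 1.0, -0.6, 0]
1.35 [6.4, -3.7, 2.3, 0]
1.45 [12.1, -7.0, 3.4, 0]
1.5 [14.9, -8.6, 3.8, 0]
```

View pics/wrist3.png

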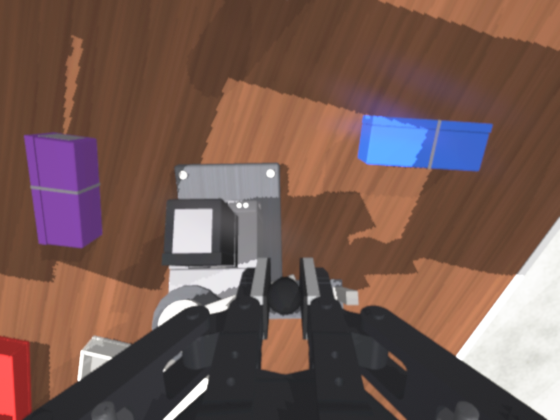

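>>> {"method": "servo_tool", "body": {
  "moves": [
    [[3,-2,1,0,-1],[6,-4,2,0,-1],[9,-5.5,2.7,0,-1],[12.5,-7.2,3.2,0,-1],[13,-7.5,3.2,0,-1],[13,-7.5,3.2,0,-1],[13,-7.5,3.2,0,-1]]
  ],
  "force": 25
}}

```text
clock: 4.95
ee_pos: [0.6345, 0.1753, 0.2032]
tool_rot: [-89.8, -0.0, -67.9]
ft_force: [-4.1, 2.0, -0.9]
grip_width: 0.179
```

Run:
```python
from h import *
s=telemetry.get_state(); print(s['grip_width'],s['ee_pos'],s['ft_force'],w2bay(s['ee_pos']-G))
b=w2bay(s['ee_pos']-G); print('angle est by y',np.arcsin(min(1,b[1]/.066)),'by both',np.arctan2(b[1],.06-b[0]))
```

```text
0.17939060989159317 [0.63449907 0.17531182 0.20318702] [-4.11939492  2.044023   -0.86090635] [0.05304898 0.06518319 0.11623507]
angle est by y 1.4133061769284796 by both 1.464559588418901
```

>>> {"method": "servo_tool", "body": {
  "moves": [
    [[0,0,0,0,-0.3],[0,0,0,0,-0.2],[0,0,0,0,-0.2],[0,0,0,0,-0.2],[0,-30,0,0,-0.2],[0,-70,0,0,-0.2],[0,-110,0,0,-0.2],[-30,-110,-30,0,-0.2],[-60,-110,-60,0,-0.2],[-60,-110,-60,0,-0.2]]
  ],
  "force": 25
}}

```text
clock: 5.78
ee_pos: [0.5507, 0.2107, 0.3132]
tool_rot: [-89.9, 0.1, -67.7]
ft_force: [0.2, 0.4, -1.2]
grip_width: 0.398
```

Run:
```python
from h import *
s=telemetry.get_state(); print(s['grip_width'],s['ee_pos'],s['ft_force'])
snap('wrist','wrist4')
```

```text
0.3979771612272255 [0.55072958 0.21068391 0.31322498] [ 0.2061468   0.42894327 -1.20507902]
```

View pics/wrist4.png

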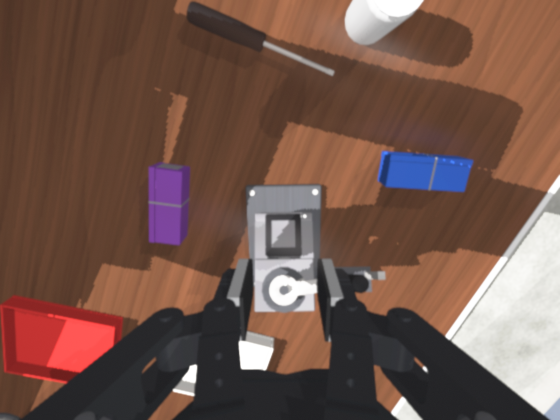

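Run:
```python
from h import *
im=cv2.imread('pics/wrist4.png')[175:325,230:400]; cv2.imwrite('pics/w4c.png',cv2.resize(im,None,fx=4.5,fy=4,interpolation=cv2.INTER_CUBIC))
z=load('wrist4')
for a in (1.3,1.45,1.6): print(a,proj(z,knob(a,.13)),proj(z,knob(a,.072)))
for p in [(-.023,-.02,.06),(-.023,.02,.06),(.023,.02,.06),(.023,-.02,.06),(.06,0,.076),(-.036,-.038,0),(-.036,.038,0)]: print(p,proj(z,bay2w(np.array(p),B)))
```

```text
1.3 [358.42487398 272.89018882] [344.88473514 272.75221562]
1.45 [361.22041684 284.55469336] [347.08875254 282.29085666]
1.6 [362.32319477 296.61080131] [347.90121354 292.12277214]
(-0.023, -0.02, 0.06) [266.32155636 213.35717487]
(-0.023, 0.02, 0.06) [301.86581006 213.43768654]
(0.023, 0.02, 0.06) [302.26672212 254.64935484]
(0.023, -0.02, 0.06) [265.74954631 254.58165291]
(0.06, 0, 0.076) [283.95412465 290.32972072]
(-0.036, -0.038, 0) [255.45953251 212.37650785]
(-0.036, 0.038, 0) [312.62613419 212.50654154]
```

View pics/w4c.png

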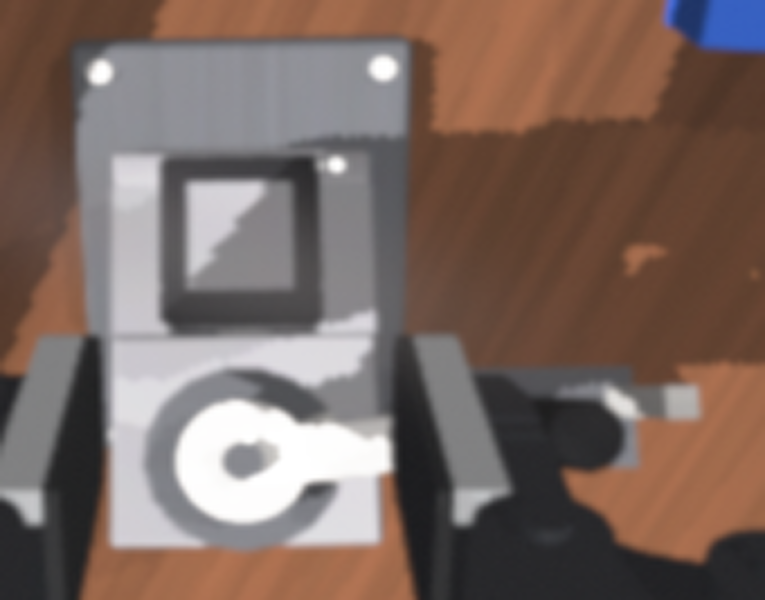

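Run:
```python
from h import *
s=telemetry.get_state(); yz=np.degrees(B[2])
h=np.array([-np.sin(B[2]),np.cos(B[2]),0])
t=bay2w(np.array([0,0,.06]),B)+.011*h
bz=bay2w(np.array([0,0,1.]),B)-bay2w(np.zeros(3),B)
for d in (.05,.02,.006,0,-.008): print(d,shift(t+bz*d,yz,s), t+bz*d)
```

```text
0.05 [8.7, 123.1, -3.1, np.float64(0.13)] [0.55384693 0.20063232 0.19026279]
0.02 [23.7, 149.0, -3.3, np.float64(0.13)] [0.55949472 0.18673619 0.16428203]
0.006 [30.7, 161.2, -3.3, np.float64(0.13)] [0.56213036 0.18025133 0.15215768]
0 [33.7, 166.4, -3.3, np.float64(0.13)] [0.56325992 0.1774721  0.14696152]
-0.008 [37.7, 173.3, -3.4, np.float64(0.13)] [0.564766   0.17376647 0.14003332]
```

>>> {"method": "servo_tool", "body": {
  "moves": [
    [[9,40,-3.3,0,-1],[9,80,-3.3,0,-1],[9,110,-3.3,0,-1],[12,128,-3.3,0,-1],[20,142,-3.3,0,-1],[27,155,-3.3,0,-1],[30,160,-3.3,0,-1],[30,160,-3.3,0,-1],[30,160,-3.3,0,-1]]
  ],
  "force": 60
}}

```text
clock: 6.58
ee_pos: [0.5626, 0.1806, 0.1538]
tool_rot: [-89.8, -0.0, -67.8]
ft_force: [0.1, 0.6, -0.0]
grip_width: 0.001
```

Run:
```python
from h import *
s=telemetry.get_state(); print(s['grip_width'],s['ee_pos'],s['ft_force'],w2bay(s['ee_pos']))
snap('wrist','wrist5'); snap('side','side5')
im=cv2.imread('pics/side5.png')[190:310,150:300]; cv2.imwrite('pics/s5c.png',cv2.resize(im,None,fx=5,fy=5,interpolation=cv2.INTER_CUBIC))
```

```text
0.0005681411343748003 [0.56263863 0.18061699 0.15384631] [ 0.12973223  0.564236   -0.02936722] [-0.00880959  0.00060855  0.07303609]
```

View pics/wrist5.png

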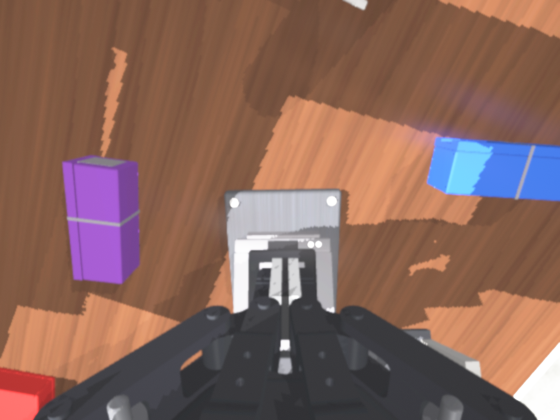

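View pics/s5c.png

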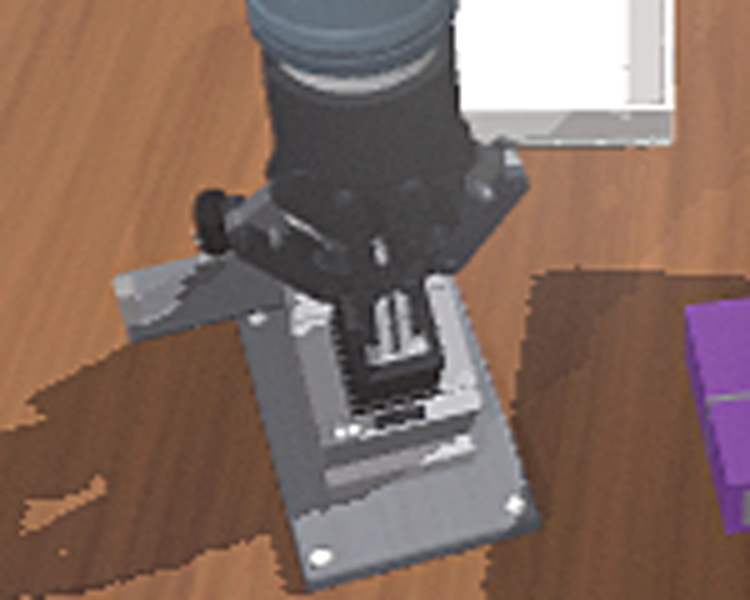

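Run:
```python
from h import *
s=telemetry.get_state()
z=load('side5'); T=Ro.from_euler('xyz',s['tool_rot'],degrees=True).as_matrix()
L=[]
for v in range(200,275):
    for u in range(185,262):
        w=world(z,u,v)
        t=T.T@(w-s['ee_pos'])*1000
        if abs(t[2])<75 and -160<t[1]<5 and abs(t[0])<60: L.append(np.r_[t,w2bay(w)*1000,u,v])
L=np.array(L)
# band by tool y: extents in z and x
for a in range(-130,0,10):
    m=(L[:,1]>=a)&(L[:,1]<a+10); 
    if m.any(): q=L[m]; print(a,m.sum(),'z',q[:,2].min().round(),q[:,2].max().round(),'x at zmin',q[q[:,2]<-35][:,0].round().tolist()[:12])
for a in range(-130,0,10):
    m=(L[:,1]>=a)&(L[:,1]<a+10)&(L[:,2]>35); print(a,[(r[0].round(),r[2].round(),r[3:6].round().tolist()) for r in L[m][:6]])
```

```text
-130 19 z -36.0 38.0 x at zmin [-7.0, -10.0]
-120 62 z -40.0 42.0 x at zmin [5.0, 4.0, -8.0, -6.0, -8.0, -7.0, -8.0, -10.0, -10.0]
-110 166 z -45.0 48.0 x at zmin [7.0, 1.0, 1.0, -11.0, -2.0, -3.0, -11.0, -10.0, -5.0, -6.0, -7.0, -11.0]
-100 246 z -59.0 62.0 x at zmin [5.0, 12.0, 11.0, 8.0, 9.0, 3.0, 5.0, 7.0, 5.0, 5.0, 6.0, -1.0]
-90 210 z -60.0 69.0 x at zmin [11.0, -4.0, -5.0, -2.0, -4.0, -5.0, -3.0, -4.0, -4.0, -6.0, -6.0, -5.0]
-80 172 z -53.0 73.0 x at zmin [8.0, 9.0, 7.0, 6.0, 3.0, -3.0, -2.0, -4.0, -2.0, -5.0, -7.0, -11.0]
-70 137 z -49.0 72.0 x at zmin [-11.0, -11.0, -12.0, -11.0, -11.0, -13.0, -12.0, -11.0, -13.0, -13.0, -11.0, -13.0]
-60 186 z -40.0 72.0 x at zmin [-12.0, -11.0, -11.0, -10.0, -10.0, -11.0]
-50 97 z -31.0 73.0 x at zmin []
-40 49 z -11.0 73.0 x at zmin []
-30 60 z -12.0 73.0 x at zmin []
-20 47 z -13.0 19.0 x at zmin []
-10 23 z -10.0 19.0 x at zmin []
-130 [(np.float64(0.0), np.float64(38.0), [55.0, 39.0, 185.0]), (np.float64(-8.0), np.float64(38.0), [49.0, 38.0, 191.0]), (np.float64(-7.0), np.float64(38.0), [48.0, 38.0, 187.0]), (np.float64(-10.0), np.flo
[... 3030 characters left out ...]
.0), np.float64(73.0), [49.0, 74.0, 85.0]), (np.float64(39.0), np.float64(61.0), [45.0, 62.0, 89.0]), (np.float64(40.0), np.float64(72.0), [45.0, 72.0, 87.0]), (np.float64(38.0), np.float64(70.0), [44.0, 70.0, 89.0]), (np.float64(38.0), np.float64(67.0), [44.0, 68.0, 90.0]), (np.float64(37.0), np.float64(65.0), [43.0, 66.0, 90.0])]
-30 [(np.float64(52.0), np.float64(73.0), [50.0, 74.0, 72.0]), (np.float64(47.0), np.float64(72.0), [46.0, 73.0, 75.0]), (np.float64(47.0), np.float64(61.0), [45.0, 62.0, 73.0]), (np.float64(46.0), np.float64(72.0), [44.0, 73.0, 74.0]), (np.float64(49.0), np.float64(70.0), [45.0, 71.0, 70.0]), (np.float64(47.0), np.float64(68.0), [44.0, 69.0, 72.0])]
-20 []
-10 []
```

>>> {"method": "servo_tool", "body": {
  "moves": [
    [[-3,0,-4,0,-1],[-3,0,-4,0,-1],[-2,2,-4,0,-1],[-1,3.5,-4,0,-1],[0,5,-4,0,-1],[0.5,6,-4,0,-1],[1,7,-4,0,-1],[1,7,-4,0,-1],[1,7,-4,0,-1]]
  ]
}}

```text
clock: 7.43
ee_pos: [0.5595, 0.1786, 0.1475]
tool_rot: [-89.7, -0.0, -67.8]
ft_force: [0.1, 0.1, -0.1]
grip_width: 0.001
```

Run:
```python
from h import *
s=telemetry.get_state(); print(s['ee_pos'],s['ft_force'],s['torque'],w2bay(s['ee_pos']))
```

```text
[0.55949338 0.1786057  0.14746113] [ 0.06157529  0.10252146 -0.14707667] [-0.02186977  0.03110072  0.03743488] [-0.01141413 -0.00306253  0.06716685]
```

Nearly at contact; press on in steps.

>>> {"method": "servo_tool", "body": {
  "moves": [
    [[0.5,1,0,0,-1],[1,2,0,0,-1],[1.5,2.6,0,0,-1],[2,3.5,0,0,-1],[2.5,4.3,0,0,-1],[2.5,4.3,0,0,-1]]
  ]
}}

```text
clock: 7.93
ee_pos: [0.5605, 0.1769, 0.1436]
tool_rot: [-89.6, 0.0, -67.8]
ft_force: [-2.2, 3.3, 5.4]
grip_width: -0.002
```

Run:
```python
from h import *
s=telemetry.get_state(); print(s['ee_pos'],s['ft_force'],s['torque'],w2bay(s['ee_pos']))
```

```text
[0.56050678 0.17688325 0.1436466 ] [-2.2032891   3.34942888  5.36459818] [ 0.52974465  0.31546142 -0.01608377] [-0.01160903 -0.00277225  0.06287474]
```

>>> {"method": "servo_tool", "body": {
  "moves": [
    [[0.7,1.3,0,0,-1],[1.5,2.6,0,0,-1],[2.2,3.9,0,0,-1],[3,5.2,0,0,-1],[3.5,6,0,0,-1],[4,6.9,0,0,-1],[4,6.9,0,0,-1]]
  ]
}}

```text
clock: 8.52
ee_pos: [0.562, 0.1746, 0.1378]
tool_rot: [-89.6, 0.1, -67.7]
ft_force: [-4.2, 5.9, 8.6]
grip_width: 0.001
```

Run:
```python
from h import *
s=telemetry.get_state(); print(s['ee_pos'],s['ft_force'],s['torque'],w2bay(s['ee_pos']))
```

```text
[0.56199258 0.17460461 0.13777797] [-4.18493904  5.91866307  8.61482997] [ 0.96245481  0.62636127 -0.02083091] [-0.01223074 -0.00225374  0.05645716]
```

>>> {"method": "servo_tool", "body": {
  "moves": [
    [[1,1.7,0,0,-1],[1.7,3,0,0,-1],[2.5,4.3,0,0,-1],[2.5,4.3,0,0,-1]]
  ]
}}

```text
clock: 8.85
ee_pos: [0.5631, 0.1739, 0.1351]
tool_rot: [-89.5, 0.3, -67.7]
ft_force: [-4.9, 6.3, 12.6]
grip_width: 0.003
```

Run:
```python
from h import *
s=telemetry.get_state(); print(s['ee_pos'],s['ft_force'],s['torque'],w2bay(s['ee_pos']))
```

```text
[0.56313918 0.17393555 0.1350976 ] [-4.91164444  6.310323   12.56757992] [ 0.99648803  0.88633289 -0.08543091] [-0.01266026 -0.00144344  0.05361013]
```

>>> {"method": "servo_tool", "body": {
  "moves": [
    [[-1,-1.7,0,0,-1],[-2,-3.5,0,0,-1],[-3,-5.2,0,0,-1],[-4,-7,0,0,-1],[-5.5,-9.5,0,0,-1],[-7,-12,0,0,-1],[-8.5,-14.7,0,0,-1],[-10,-17.3,0,0,-1],[-11.5,-20,0,0,-1],[-11.5,-20,0,0,-1],[-11.5,-20,0,0,-1]]
  ]
}}

```text
clock: 9.77
ee_pos: [0.5587, 0.1846, 0.1554]
tool_rot: [-89.5, 0.3, -67.7]
ft_force: [-2.0, 2.2, 2.8]
grip_width: 0.003
```

Run:
```python
from h import *
s=telemetry.get_state(); print(s['ee_pos'],s['ft_force'],s['torque'],w2bay(s['ee_pos']))
```

```text
[0.55870751 0.18461275 0.15540235] [-2.01114755  2.21361901  2.8043743 ] [0.30613542 0.30983129 0.00446678] [-0.01251919 -0.0015288   0.07697458]
```

>>> {"method": "servo_tool", "body": {
  "moves": [
    [[-1.5,-2.6,0,0,-1],[-3,-5.2,0,0,-1],[-4.5,-7.8,0,0,-1],[-6,-10.4,0,0,-1],[-8,-14,0,0,-1],[-12,-21,0,0,-1],[-20,-50,0,0,-0.5],[-20,-90,0,0,0],[-20,-120,0,0,0.3],[-20,-120,0,0,0.3]]
  ]
}}

```text
clock: 10.6
ee_pos: [0.5536, 0.2032, 0.2843]
tool_rot: [-88.7, 0.1, -67.7]
ft_force: [1.3, 0.1, 1.2]
grip_width: 0.564
```

Run:
```python
from h import *
s=telemetry.get_state(); print(s['ee_pos'],s['tool_rot'],s['ft_force'],w2bay(s['ee_pos']))
snap('wrist','wrist6'); snap('side','side6')
im=cv2.imread('pics/wrist6.png')[180:340,220:390]; cv2.imwrite('pics/w6c.png',cv2.resize(im,None,fx=4,fy=3.5,interpolation=cv2.INTER_CUBIC))
z=load('wrist6')
for a in (1.3,1.45,1.6): print(a,proj(z,knob(a,.13)))
for zz in(.06,.082):
  for p in [(-.023,-.02,zz),(-.023,.02,zz),(.023,.02,zz),(.023,-.02,zz)]: print(p,proj(z,bay2w(np.array(p),B)))
```

```text
[0.55362933 0.20316177 0.28429348] [-8.87193111e+01  7.14507847e-02 -6.76705488e+01] [1.27779331 0.1173186  1.24359029] [0.03538875 0.0007508  0.19814558]
1.3 [366.39963505 282.28041186]
1.45 [369.71659949 295.47300133]
1.6 [371.14819436 309.15307934]
(-0.023, -0.02, 0.06) [261.72808907 215.1847474 ]
(-0.023, 0.02, 0.06) [300.73191236 215.05657517]
(0.023, 0.02, 0.06) [301.5573686  260.38774042]
(0.023, -0.02, 0.06) [261.38281194 260.65849914]
(-0.023, -0.02, 0.082) [260.50344333 210.90471845]
(-0.023, 0.02, 0.082) [302.43905844 210.78055485]
(0.023, 0.02, 0.082) [303.38364387 259.48637113]
(0.023, -0.02, 0.082) [260.09161939 259.77520779]
```

View pics/wrist6.png

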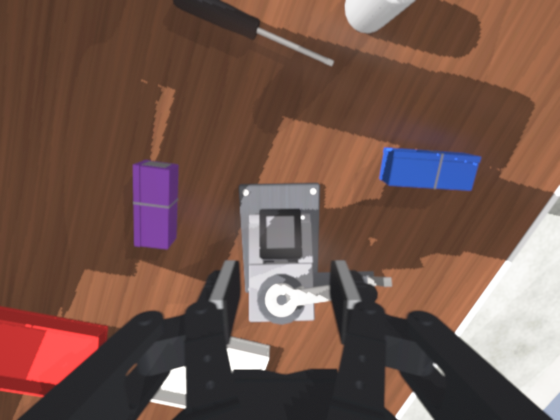

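View pics/w6c.png

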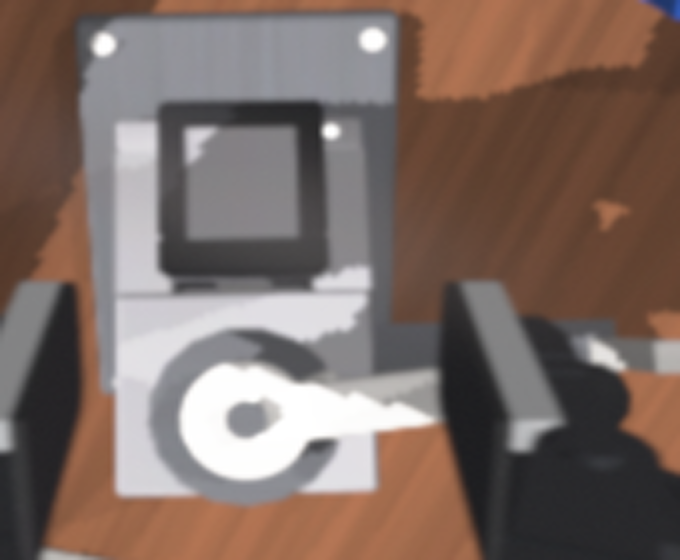

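Run:
```python
from h import *
s=telemetry.get_state(); yz=np.degrees(B[2])
t=bay2w(np.array([-.008,0,.066]),B)+G
bz=bay2w(np.array([0,0,1.]),B)-bay2w(np.zeros(3),B)
for d in (.09,.06,.03,0): print(d,shift(t+bz*d,yz,s), t+bz*d)
```

```text
0.09 [-15.8, 71.0, 0.8, np.float64(0.2)] [0.5467201  0.21816758 0.20709996]
0.06 [-0.8, 96.9, 0.4, np.float64(0.2)] [0.55236789 0.20427145 0.1811192 ]
0.03 [14.3, 122.8, -0.0, np.float64(0.2)] [0.55801568 0.19037531 0.15513844]
0 [29.4, 148.7, -0.4, np.float64(0.2)] [0.56366347 0.17647918 0.12915768]
```

>>> {"method": "servo_tool", "body": {
  "moves": [
    [[-15,40,0.8,0.2,0.3],[-15,71,0.8,0.2,0.3],[-8,84,0.6,0.2,0.3],[-0.8,97,0.4,0.2,0.3],[7,110,0.2,0.2,0.3],[14,122.5,0,0.2,0.3],[20,132.5,-0.2,0.2,0.3],[25,141,-0.3,0.2,0.3],[29,148,-0.4,0.2,0.3],[29,148,-0.4,0.2,0.3]]
  ]
}}

```text
clock: 11.53
ee_pos: [0.5643, 0.1765, 0.1298]
tool_rot: [-89.1, 0.2, -67.9]
ft_force: [0.6, 0.1, 0.3]
grip_width: 0.649
```

Run:
```python
from h import *
s=telemetry.get_state(); print(s['ee_pos'],s['tool_rot'],s['ft_force'],w2bay(s['ee_pos']-G))
snap('wrist','wrist7'); snap('side','side7')
im=cv2.imread('pics/side7.png')[190:310,150:300]; cv2.imwrite('pics/s7c.png',cv2.resize(im,None,fx=5,fy=5,interpolation=cv2.INTER_CUBIC))
```

```text
[0.56433246 0.17647026 0.1298396 ] [-89.12707215   0.2142907  -67.91521136] [0.56900978 0.12489756 0.30026846] [-0.00743374  0.0006164   0.06646049]
```

View pics/wrist7.png

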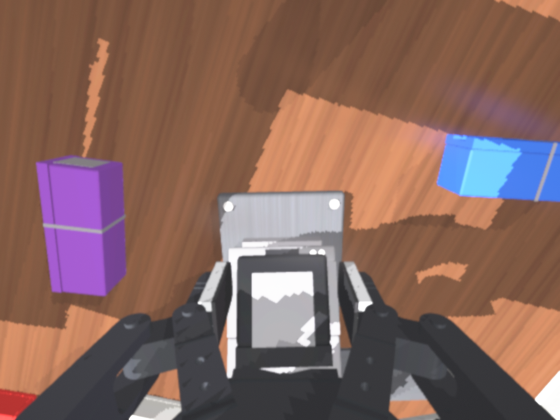

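View pics/s7c.png

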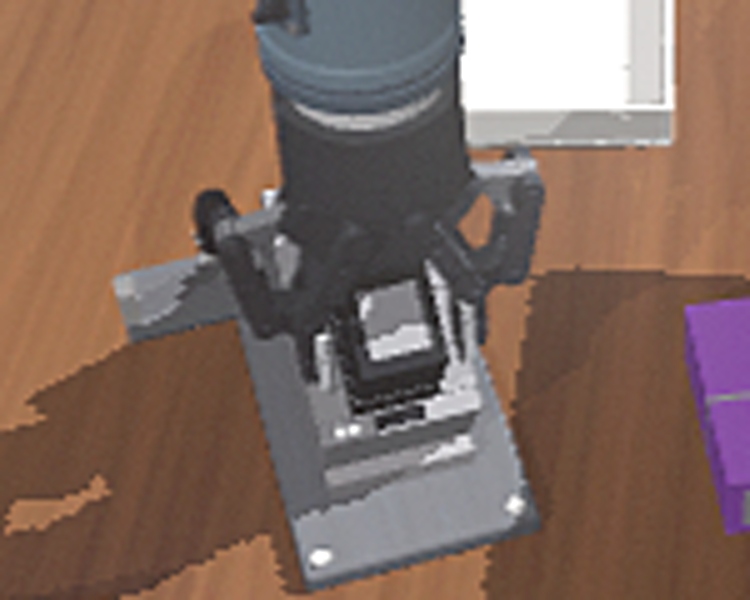

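>>> {"method": "servo_tool", "body": {
  "moves": [
    [[0,0,0,0,0.1],[0,0,0,0,0],[0,0,0,0,-0.2],[0,0,0,0,-0.2],[0,0,0,0,-0.2],[0,0,0,0,-0.2]]
  ],
  "force": 40
}}

```text
clock: 12.13
ee_pos: [0.5643, 0.1767, 0.1307]
tool_rot: [-89.1, 0.2, -67.9]
ft_force: [-1.6, 0.5, 5.6]
grip_width: 0.468
```

Run:
```python
from h import *
s=telemetry.get_state(); print(s['grip_width'],s['ee_pos'],s['tool_rot'],s['ft_force'],w2bay(s['ee_pos']-G))
z=load('side0')
# white tray: fit rim top corners
P=[]
import itertools
for n in('top1','top0','side1'):
    z=load(n);p=z['p'].astype(int)
    for v in range(0,420):
        for u in range(0,560):
            if p[v,u].min()>150 and p[v,u].max()-p[v,u].min()<25:
                w=world(z,u,v)
                if .42<w[0]<.72 and -.31<w[1]<-.05 and -.01<w[2]<.045: P.append(w)
P=np.array(P);print(len(P))
r=cv2.minAreaRect(P[:,:2].astype(np.float32)*1000);print(r)
q=P[P[:,2]>.02]; print(cv2.minAreaRect(q[:,:2].astype(np.float32)*1000), np.percentile(q[:,2],[5,50,95]))
f=P[P[:,2]<.012]; print(np.percentile(f[:,2],[5,50,95]),cv2.minAreaRect(f[:,:2].astype(np.float32)*1000))
```

```text
0.46833961742421865 [0.56431135 0.1767102  0.13071302] [-89.11541012   0.16176611 -67.88831869] [-1.55529991  0.49042302  5.57381898] [-0.00719642  0.00068718  0.067332  ]
7807
((569.432861328125, -167.79354858398438), (205.03561401367188, 228.09426879882812), 4.854197025299072)
((564.6326904296875, -171.9930419921875), (191.4528350830078, 155.25315856933594), 4.907999515533447) [0.02071337 0.0259747  0.03081604]
[-0.00106446  0.00338219  0.00834996] ((569.432861328125, -167.79354858398438), (205.03561401367188, 228.09426879882812), 4.854197025299072)
```

Run:
```python
from h import *
s=telemetry.get_state()
bz=bay2w(np.array([0,0,1.]),B)-bay2w(np.zeros(3),B)
for d in (.01,.02,.03,.04,.055): print(d,shift(s['ee_pos']+bz*d,None,s))
print(shift(s['ee_pos']+bz*.055+[0,0,.06],None,s))
```

```text
0.01 [-5.0, -8.6, 0.1, 0]
0.02 [-10.0, -17.3, 0.3, 0]
0.03 [-15.1, -25.9, 0.4, 0]
0.04 [-20.1, -34.6, 0.5, 0]
0.055 [-27.6, -47.5, 0.7, 0]
[-27.8, -107.5, 1.7, 0]
```

>>> {"method": "servo_tool", "body": {
  "moves": [
    [[-2.5,-4.3,0,0,-0.2],[-5,-8.6,0.1,0,-0.2],[-8.5,-14.6,0.2,0,-0.2],[-12,-20.7,0.3,0,-0.2],[-16,-27.6,0.4,0,-0.2],[-20,-34.6,0.5,0,-0.2],[-24,-41.5,0.6,0,-0.2],[-28,-48,0.7,0,-0.2],[-28,-60,0.9,0,-0.2],[-28,-80,1.2,0,-0.2],[-28,-105,1.7,0,-0.2],[-28,-105,1.7,0,-0.2]]
  ],
  "force": 40
}}

```text
clock: 13.13
ee_pos: [0.5567, 0.2031, 0.242]
tool_rot: [-88.6, 0.0, -67.9]
ft_force: [1.7, 0.4, -1.0]
grip_width: 0.465
```

Run:
```python
from h import *
s=telemetry.get_state(); print(s['grip_width'],s['ee_pos'],s['tool_rot'],s['ft_force'],w2bay(s['ee_pos']-G))
snap('wrist','wrist8'); snap('side','side8')
im=cv2.imread('pics/side8.png')[170:320,140:300]; cv2.imwrite('pics/s8c.png',cv2.resize(im,None,fx=4.5,fy=4,interpolation=cv2.INTER_CUBIC))
```

```text
0.4648752005626658 [0.55673817 0.20311013 0.24199658] [-8.85982928e+01  4.32176487e-02 -6.78659677e+01] [ 1.69749901  0.39506063 -0.98448467] [0.02479545 0.00361141 0.17736068]
```

View pics/wrist8.png

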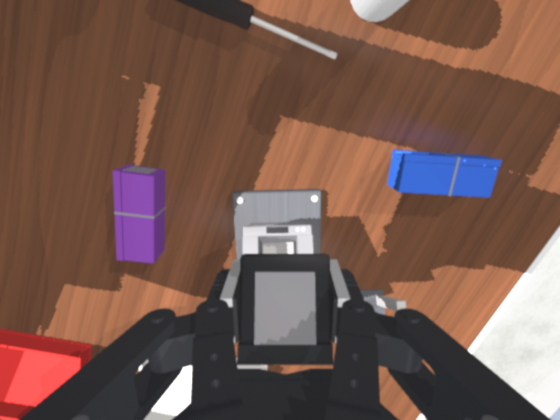

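View pics/s8c.png

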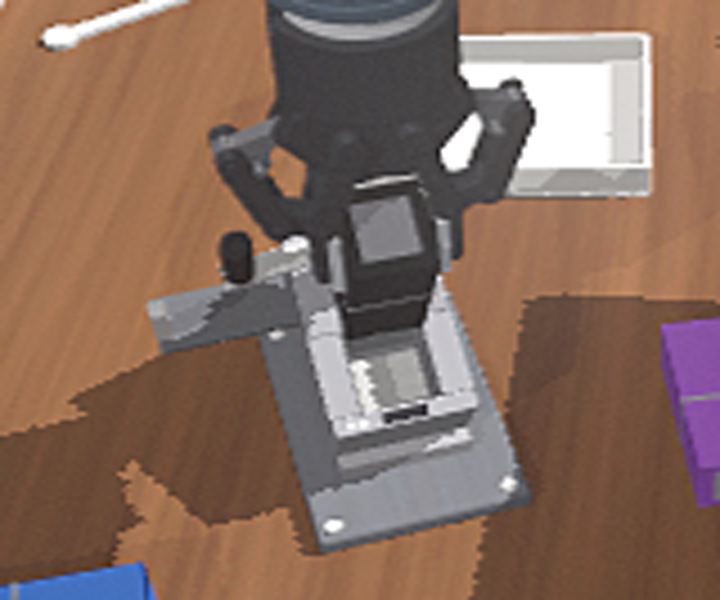

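>>> {"method": "servo_tool", "body": {
  "moves": [
    [[-5,-15,0,0,-0.2],[-10,-30,0,0,-0.2],[-10,-40,0,0,-0.2],[-10,-40,0,0,-0.2],[-10,-40,0,0,-0.2],[-10,-40,0,0,-0.2]]
  ],
  "force": 20
}}

```text
clock: 13.73
ee_pos: [0.5497, 0.2111, 0.2755]
tool_rot: [-89.1, 0.1, -67.9]
ft_force: [-0.5, -0.2, -4.0]
grip_width: 0.466
```

```bash
cat >> h.py <<'E'
def tilt(n,s,lo=-110,hi=40):
    # lean of held battery from side-view depth: fit dark battery pixels in tool frame
    z=load(n); T=Ro.from_euler('xyz',s['tool_rot'],degrees=True).as_matrix()
    out=[]
    p=z['p'].astype(int)
    for v in range(420):
        for u in range(560):
            if p[v,u].max()>140: continue
            t=T.T@(world(z,u,v)-s['ee_pos'])*1000
            if abs(t[2])<19 and -45<t[1]<110 and -70<t[0]<100: out.append(np.r_[t,u,v])
    return np.array(out)
E
python3 - <<'E'
from h import *
s=telemetry.get_state(); print(s['grip_width'],s['ee_pos'],s['tool_rot'],s['ft_force'])
snap('wrist','wrist9'); snap('side','side9')
im=cv2.imread('pics/side9.png')[150:320,140:300]; cv2.imwrite('pics/s9c.png',cv2.resize(im,None,fx=4.5,fy=3.5,interpolation=cv2.INTER_CUBIC))
q=tilt('side9',s); print(len(q))
for a in range(-45,110,10):
    m=(q[:,1]>=a)&(q[:,1]<a+10)
    if m.any(): print(a,m.sum(),np.percentile(q[m,0],[2,25,50,75,98]).round(1))
E
```

```text
0.4661686718291605 [0.54971001 0.21110539 0.27545102] [-89.0758403    0.14232518 -67.89764131] [-0.4959959  -0.17969675 -4.0058479 ]
719
-45 154 [-2.6  3.8  7.3 11.6 15.9]
-35 209 [-21.1 -13.4  -8.6  -4.1   2.9]
-25 82 [-24.  -22.2 -21.1 -19.9 -16. ]
-15 35 [-19.5 -17.9 -16.8 -16.  -14.4]
-5 32 [-14.7 -13.  -11.7 -10.7  -9.5]
5 30 [-9.4 -7.7 -6.6 -5.3 -4.3]
15 32 [-4.3 -3.1 -1.6 -0.4  1.1]
25 31 [1.3 2.6 4.1 5.8 6.8]
35 27 [ 6.9  8.5  9.4 10.4 12.1]
45 27 [12.4 13.9 15.1 16.1 17.4]
55 24 [17.5 19.3 20.8 21.7 22.3]
65 23 [22.4 23.9 25.  26.2 28.7]
75 9 [28.  28.2 28.3 28.9 30.7]
85 2 [84.6 86.1 87.8 89.5 91.1]
95 1 [87.7 87.7 87.7 87.7 87.7]
105 1 [85.7 85.7 85.7 85.7 85.7]
```

View pics/s9c.png

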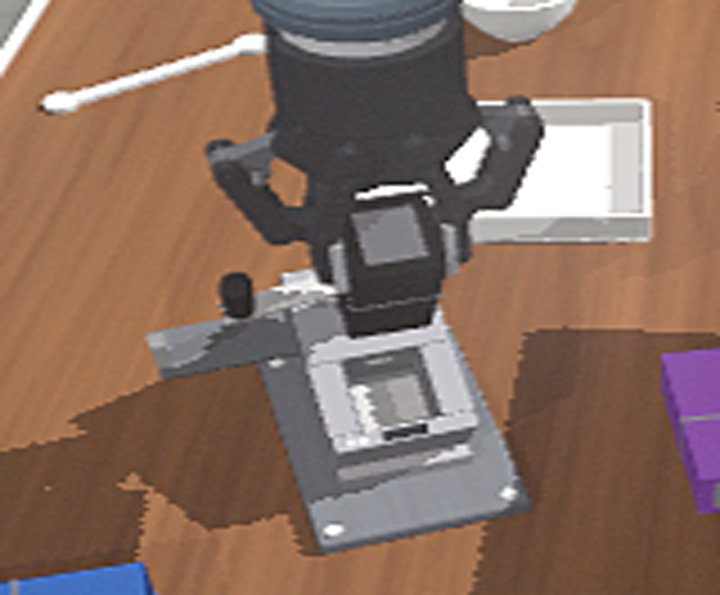

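Run:
```python
from h import *
s=telemetry.get_state()
z=load('side9'); yaw=B[2]
xd=np.array([np.sin(yaw),-np.cos(yaw),0]); yy=np.array([np.cos(yaw),np.sin(yaw),0])
for u in (225,235):
    r=[]
    for v in range(262,300,2):
        w=world(z,u,v); d=w-[B[0],B[1],0]; r.append((v,np.round([d@xd*1000,d@yy*1000,w[2]*1000]).tolist()))
    print(u,r)
# targets
c=lambda th:np.array([27.8*np.cos(th)+96.9*np.sin(th),-15+96.9*np.cos(th)-27.8*np.sin(th)])/1000
h=-xd
for gap,th in ((.03,27.6),(.008,27.6),(0,27.6),(0,20),(0,10),(0,0),(0,-3)):
    cx,cy=c(np.radians(th)); P=np.array([B[0],B[1],0])+h*(.0312+gap+cx)+yy*(-.008)+np.array([0,0,.056+cy])
    print(gap,th,P.round(4),shift(P,np.degrees(yaw),s))
```

```text
225 [(262, [19.0, 2.0, 67.0]), (264, [14.0, 3.0, 65.0]), (266, [10.0, 4.0, 63.0]), (268, [8.0, 5.0, 58.0]), (270, [1.0, 6.0, 59.0]), (272, [-23.0, 10.0, 82.0]), (274, [-26.0, 11.0, 78.0]), (276, [-32.0, 12.0, 79.0]), (278, [-26.0, 12.0, 64.0]), (280, [-6.0, 10.0, 32.0]), (282, [-2.0, 11.0, 19.0]), (284, [-8.0, 12.0, 20.0]), (286, [-11.0, 13.0, 16.0]), (288, [-10.0, 14.0, 7.0]), (290, [-21.0, 15.0, 14.0]), (292, [-26.0, 16.0, 12.0]), (294, [-31.0, 18.0, 11.0]), (296, [-38.0, 19.0, 14.0]), (298, [-42.0, 20.0, 11.0])]
235 [(262, [8.0, -20.0, 71.0]), (264, [13.0, -21.0, 58.0]), (266, [15.0, -20.0, 48.0]), (268, [20.0, -21.0, 35.0]), (270, [-23.0, -14.0, 80.0]), (272, [-27.0, -13.0, 78.0]), (274, [-30.0, -12.0, 75.0]), (276, [-18.0, -13.0, 52.0]), (278, [-3.0, -15.0, 26.0]), (280, [-9.0, -13.0, 26.0]), (282, [-11.0, -12.0, 21.0]), (284, [-10.0, -12.0, 13.0]), (286, [-16.0, -11.0, 13.0]), (288, [-22.0, -9.0, 13.0]), (290, [-27.0, -8.0, 12.0]), (292, [-30.0, -7.0, 9.0]), (294, [-39.0, -5.0, 13.0]), (296, [-44.0, -4.0, 11.0]), (298, [-47.0, -3.0, 9.0])]
0.03 27.6 [0.5221 0.2576 0.114 ] [-53.1, 161.5, -10.7, np.float64(-0.02)]
0.008 27.6 [0.5303 0.2372 0.114 ] [-31.1, 161.4, -10.7, np.float64(-0.02)]
0 27.6 [0.5334 0.2298 0.114 ] [-23.1, 161.4, -10.7, np.float64(-0.02)]
0 20 [0.5372 0.2203 0.1225] [-12.8, 152.8, -10.5, np.float64(-0.02)]
0 10 [0.5429 0.2063 0.1316] [2.2, 143.7, -10.4, np.float64(-0.02)]
0 0 [0.5491 0.1911 0.1379] [18.6, 137.4, -10.3, np.float64(-0.02)]
0 -3 [0.551  0.1864 0.1392] [23.7, 136.1, -10.3, np.float64(-0.02)]
```

>>> {"method": "servo_tool", "body": {
  "moves": [
    [[-25,10,-4,0,-0.2],[-50,30,-8,0,-0.2],[-53,60,-10.7,0,-0.2],[-53,95,-10.7,0,-0.2],[-53,125,-10.7,0,-0.2],[-53,148,-10.7,0,-0.2],[-53,160,-10.7,0,-0.2],[-53,161,-10.7,0,-0.2],[-42,161,-10.7,0,-0.2],[-31,161,-10.7,0,-0.2],[-31,161,-10.7,0,-0.2]]
  ],
  "force": 20
}}

```text
clock: 14.75
ee_pos: [0.533, 0.2352, 0.1166]
tool_rot: [-88.9, 0.0, -68.0]
ft_force: [-0.1, 0.1, -3.3]
grip_width: 0.461
```

Run:
```python
from h import *
s=telemetry.get_state(); print(s['grip_width'],s['ee_pos'],s['tool_rot'],s['ft_force'])
snap('wrist','wrist10'); snap('side','side10')
im=cv2.imread('pics/side10.png')[190:340,140:300]; cv2.imwrite('pics/s10c.png',cv2.resize(im,None,fx=4.5,fy=4,interpolation=cv2.INTER_CUBIC))
yaw=B[2]
xd=np.array([np.sin(yaw),-np.cos(yaw),0]); yy=np.array([np.cos(yaw),np.sin(yaw),0])
c=lambda th:np.array([27.8*np.cos(th)+96.9*np.sin(th),-15+96.9*np.cos(th)-27.8*np.sin(th)])/1000
for th in (27.6,20,15,10,5,0,-3):
    cx,cy=c(np.radians(th)); P=np.array([B[0],B[1],0])-xd*(.0312+cx-.021*np.tan(np.radians(th)))+yy*(-.008)+np.array([0,0,.056+cy])
    print(th,P.round(4),shift(P,np.degrees(yaw),s))
```

```text
0.46062969838411816 [0.53304356 0.23521814 0.11658734] [-8.88621613e+01  4.20403878e-02 -6.79888193e+01] [-0.14686414  0.13675304 -3.2726483 ]
27.6 [0.5375 0.2196 0.114 ] [16.1, 2.5, -1.8, np.float64(-0.11)]
20 [0.5401 0.2132 0.1225] [23.1, -6.0, -1.6, np.float64(-0.11)]
15 [0.5421 0.2083 0.1274] [28.4, -10.9, -1.5, np.float64(-0.11)]
10 [0.5443 0.2029 0.1316] [34.2, -15.1, -1.4, np.float64(-0.11)]
5 [0.5466 0.1972 0.1351] [40.4, -18.6, -1.3, np.float64(-0.11)]
0 [0.5491 0.1911 0.1379] [46.9, -21.4, -1.2, np.float64(-0.11)]
-3 [0.5506 0.1874 0.1392] [50.9, -22.7, -1.2, np.float64(-0.11)]
```

View pics/s10c.png

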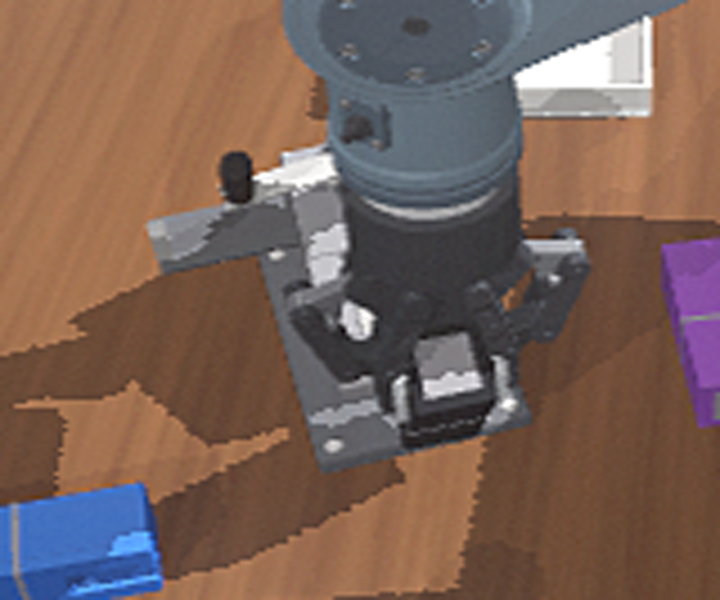

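>>> {"method": "servo_tool", "body": {
  "moves": [
    [[6,1,-1.5,0,-0.2],[12,1,-1.5,0,-0.2],[16,1,-1.5,0,-0.2],[19.5,-2,-1.5,0,-0.2],[23,-6,-1.5,0,-0.2],[26,-8.7,-1.5,0,-0.2],[28.5,-11,-1.5,0,-0.2],[31.5,-13,-1.5,0,-0.2],[34,-15,-1.5,0,-0.2],[34,-15,-1.5,0,-0.2]]
  ],
  "force": 20
}}

```text
clock: 15.68
ee_pos: [0.5431, 0.2038, 0.1314]
tool_rot: [-88.9, 0.1, -68.0]
ft_force: [-2.6, 2.8, -4.3]
grip_width: 0.461
```

Run:
```python
from h import *
s=telemetry.get_state(); print(s['grip_width'],s['ee_pos'],s['tool_rot'],s['ft_force'],s['torque'])
snap('wrist','wrist11'); snap('side','side11')
im=cv2.imread('pics/side11.png')[190:340,140:300]; cv2.imwrite('pics/s11c.png',cv2.resize(im,None,fx=4.5,fy=4,interpolation=cv2.INTER_CUBIC))
q=tilt('side11',s)
for a in range(-45,110,10):
    m=(q[:,1]>=a)&(q[:,1]<a+10)
    if m.any(): print(a,m.sum(),np.percentile(q[m,0],[2,25,50,75,98]).round(1))
```

```text
0.4607357980505547 [0.54305894 0.20381724 0.13143603] [-88.93173306   0.11943471 -68.02476792] [-2.58941739  2.81336697 -4.2862611 ] [0.61198184 0.52963068 0.04934817]
-45 65 [-3.5  9.2 12.9 16.3 19.8]
-35 202 [-24.3 -18.5  -6.9   1.5  17.1]
-25 38 [-24.7 -23.1 -22.3 -21.7 -20.8]
-15 42 [-21.2 -20.5 -19.8 -19.3 -18.6]
-5 35 [-20.3 -18.5 -18.  -16.8 -15.9]
5 37 [-17.1 -16.4 -15.8 -15.1 -14.2]
15 32 [-15.4 -14.1 -13.5 -12.9 -11.6]
25 36 [-13.  -11.6 -11.  -10.2  -8.8]
35 34 [-10.6  -9.4  -9.   -8.6  -7.6]
45 34 [-8.6 -7.2 -6.8 -6.1 -5.2]
55 33 [-6.1 -5.  -4.4 -3.9 -2.8]
65 31 [-4.  -3.  -2.2 -1.6 -0.2]
75 26 [-1.9 -1.1 -0.6  0.2  1.2]
```

View pics/wrist11.png

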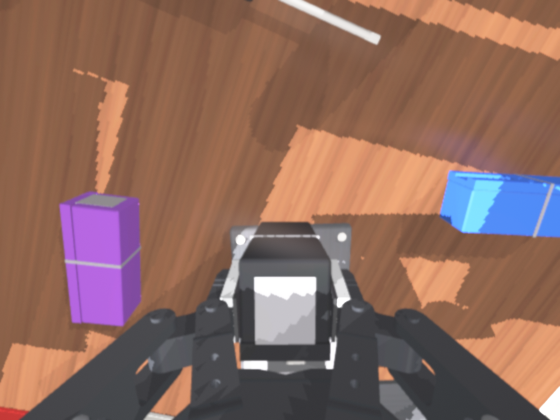

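View pics/s11c.png

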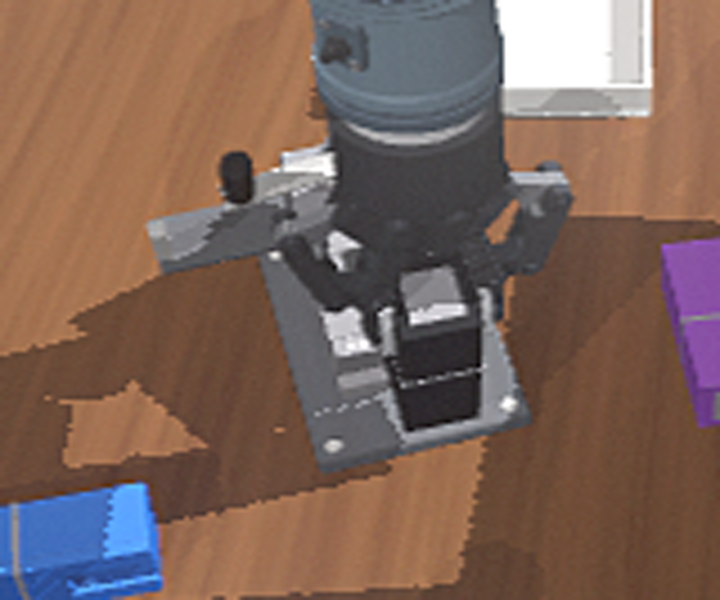

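>>> {"method": "servo_tool", "body": {
  "moves": [
    [[3,-2,0,0,-0.2],[6,-3.5,0,0,-0.2],[9,-5,0,0,-0.2],[12,-6,0,0,-0.2],[14,-7,0,0,-0.2],[14,-7,0,0,-0.2]]
  ],
  "force": 20
}}

```text
clock: 16.28
ee_pos: [0.5484, 0.1905, 0.1385]
tool_rot: [-88.9, 0.1, -68.0]
ft_force: [-1.5, 2.6, -4.2]
grip_width: 0.46
```

Run:
```python
from h import *
s=telemetry.get_state(); print(s['grip_width'],s['ee_pos'],s['tool_rot'],s['ft_force'],s['torque'])
snap('side','side12')
q=tilt('side12',s)
for a in range(-45,110,10):
    m=(q[:,1]>=a)&(q[:,1]<a+10)
    if m.any(): print(a,m.sum(),np.percentile(q[m,0],[2,25,50,75,98]).round(1))
```

```text
0.4598738089160393 [0.54839499 0.19046071 0.13854088] [-88.91777947   0.08994125 -68.03953724] [-1.50291032  2.63342939 -4.17966009] [0.66516918 0.60507842 0.04536332]
-45 7 [-9.9 -3.1  6.1 11.1 15.7]
-35 218 [-24.9 -20.3  -7.3   8.3  21.9]
-25 55 [-24.8 -23.6 -22.9 -22.2 -20.8]
-15 49 [-24.8 -23.1 -22.4 -22.  -20.6]
-5 44 [-23.5 -22.3 -21.9 -21.1 -19.8]
5 50 [-23.3 -21.9 -21.  -20.5 -19.2]
15 40 [-23.  -21.7 -20.8 -20.2 -19.1]
25 43 [-22.7 -21.  -20.4 -19.8 -18.6]
35 47 [-22.5 -20.3 -19.7 -19.  -17.9]
45 44 [-20.8 -20.1 -19.6 -19.  -18.2]
55 40 [-20.9 -19.5 -18.7 -17.9 -16.8]
65 46 [-20.3 -18.9 -18.3 -17.7 -16.5]
75 29 [-19.7 -18.3 -17.4 -16.6 -15.9]
```

>>> {"method": "servo_tool", "body": {
  "moves": [
    [[2,-0.5,0,0,-0.2],[4.5,-1,0,0,-0.2],[4.5,-1,0,0,-0.2],[4.5,-1,0,0,-0.2]]
  ],
  "force": 20
}}

```text
clock: 16.67
ee_pos: [0.5501, 0.1863, 0.1398]
tool_rot: [-88.9, 0.1, -68.0]
ft_force: [-2.7, 2.5, -2.8]
grip_width: 0.461
```

Run:
```python
from h import *
s=telemetry.get_state(); print(s['grip_width'],s['ee_pos'],s['tool_rot'],s['ft_force'],s['torque'])
snap('side','side13')
q=tilt('side13',s)
for a in range(-45,110,15):
    m=(q[:,1]>=a)&(q[:,1]<a+10)
    if m.any(): print(a,m.sum(),np.percentile(q[m,0],[2,25,50,75,98]).round(1))
```

```text
0.4605132226557093 [0.55013268 0.18631091 0.13975289] [-8.89048510e+01  6.99277495e-02 -6.80384856e+01] [-2.68858996  2.47655365 -2.75222775] [0.68720275 0.76146783 0.05452909]
-45 6 [-19.9 -15.3  -9.8  -4.4   6.3]
-30 69 [-25.  -23.6 -22.7 -21.7  16.4]
-15 53 [-24.9 -23.5 -22.9 -21.9 -20.4]
0 55 [-25.6 -23.9 -23.  -22.4 -20.7]
15 43 [-25.2 -23.9 -23.1 -22.6 -21.2]
30 43 [-25.7 -23.4 -22.8 -22.4 -20.6]
45 48 [-25.1 -24.  -23.3 -22.1 -21.1]
60 48 [-24.8 -23.8 -23.4 -22.8 -21.4]
75 33 [-24.9 -23.4 -23.  -22.4 -21.2]
```

>>> {"method": "servo_tool", "body": {
  "moves": [
    [[-8,-2,0,0,-0.2],[-16,-10,0,0,-0.2],[-18,-30,0,0,-0.2],[-18,-60,1,0,-0.2],[-18,-90,2,0,-0.2],[-18,-120,2,0,-0.2],[-18,-150,3,0,-0.2],[-18,-180,3,0,-0.2],[-18,-205,4,0,-0.2],[-18,-205,4,0,-0.2]]
  ],
  "force": 40
}}

```text
clock: 17.55
ee_pos: [0.5463, 0.2036, 0.3531]
tool_rot: [-88.2, -0.2, -68.0]
ft_force: [0.5, 0.0, -1.3]
grip_width: 0.463
```

Run:
```python
from h import *
s=telemetry.get_state(); print(s['grip_width'],s['ee_pos'],s['tool_rot'],s['ft_force'],s['torque'])
snap('side','side14');snap('top','top14');snap('wrist','wrist14')
q=tilt('side14',s)
for a in range(-45,110,15):
    m=(q[:,1]>=a)&(q[:,1]<a+10)
    if m.any(): print(a,m.sum(),np.percentile(q[m,0],[2,25,50,75,98]).round(1))
print(shift([.5646,-.172,.30],4.9,s))
```

```text
0.4634556938170617 [0.54626218 0.20358916 0.35308781] [-88.16254484  -0.16298611 -68.01908544] [ 0.48682948  0.02289981 -1.33862817] [-0.00634992 -0.00330068  0.00380677]
-45 1 [3.3 3.3 3.3 3.3 3.3]
-30 101 [-25.5 -23.8 -23.1 -22.3 -12.1]
-15 84 [-24.6 -23.8 -22.9 -22.2 -20.7]
0 84 [-24.4 -23.4 -22.9 -22.2 -21.4]
15 81 [-24.8 -23.6 -22.8 -22.2 -21. ]
30 85 [-24.6 -23.5 -22.6 -22.  -20.5]
45 73 [-24.7 -23.5 -22.7 -22.1 -20.8]
60 79 [-25.  -23.1 -22.7 -21.9 -20.8]
75 49 [-24.4 -23.  -22.5 -21.9 -20.7]
[355.0, 50.1, -125.2, np.float64(17.08)]
```

View pics/side14.png

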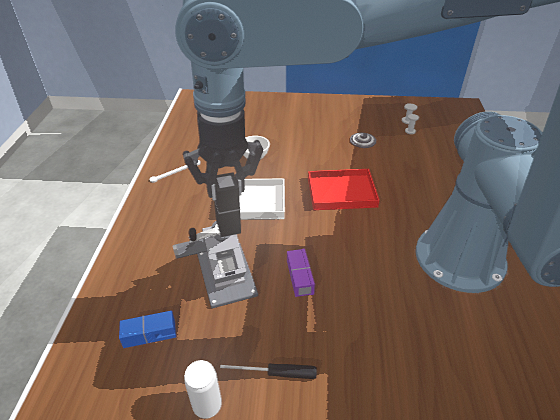

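>>> {"method": "servo_tool", "body": {
  "moves": [
    [[30,0,-10,1.5,-0.2],[65,0,-22,3,-0.2],[100,0,-35,5,-0.2],[135,0,-47,7,-0.2],[170,0,-60,8.5,-0.2],[205,0,-72,10,-0.2],[240,0,-84,12,-0.2],[275,0,-97,14,-0.2],[310,0,-109,15.5,-0.2],[340,0,-120,17,-0.2],[355,10,-125,17,-0.2],[355,20,-125,17,-0.2]]
  ],
  "force": 40
}}

```text
clock: 18.7
ee_pos: [0.5598, -0.1763, 0.3192]
tool_rot: [-89.1, 0.4, -85.3]
ft_force: [-0.2, 0.6, -3.4]
grip_width: 0.462
```

Run:
```python
from h import *
s=telemetry.get_state(); print(s['grip_width'],s['ee_pos'],s['tool_rot'],s['ft_force'])
snap('side','side15');snap('top','top15')
print(shift([.5646,-.172,.12],4.9,s),shift([.5646,-.172,.088],4.9,s))
z=load('side15')
T=Ro.from_euler('xyz',s['tool_rot'],degrees=True).as_matrix()
q=tilt('side15',s)
for a in range(-45,110,15):
    m=(q[:,1]>=a)&(q[:,1]<a+10)
    if m.any(): print(a,m.sum(),np.percentile(q[m,0],[2,25,50,75,98]).round(1))
m=q[:,0]<-18; print('foot y',q[m,1].max(),'head',q[m,1].min())
```

```text
0.46177057946648403 [ 0.55983777 -0.17630481  0.31916504] [-89.09802759   0.35051517 -85.25372242] [-0.24573207  0.55169584 -3.43545031]
[-2.7, 199.2, 2.0, np.float64(-0.15)] [-2.5, 231.2, 1.5, np.float64(-0.15)]
-45 2 [ 5.1  7.1  9.3 11.5 13.5]
-30 64 [-26.1 -23.7 -22.7 -21.5 -13.5]
-15 55 [-26.9 -24.  -23.1 -22.4 -18.7]
0 55 [-26.3 -24.4 -22.7 -21.7 -20. ]
15 53 [-26.9 -24.5 -23.8 -23.1 -20.7]
30 52 [-27.5 -24.4 -23.5 -22.  -18.4]
45 54 [-26.2 -24.2 -23.4 -22.4 -21.2]
60 52 [-26.4 -24.6 -22.8 -21.9 -20.4]
75 22 [-25.5 -23.6 -23.4 -22.2 -19.7]
foot y 81.34216508994741 head -33.61850116425868
```

View pics/side15.png

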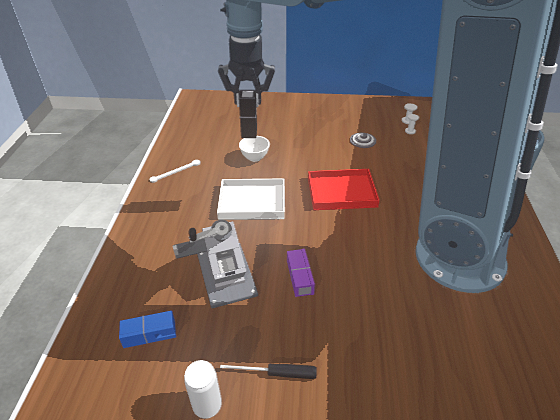

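View pics/top15.png

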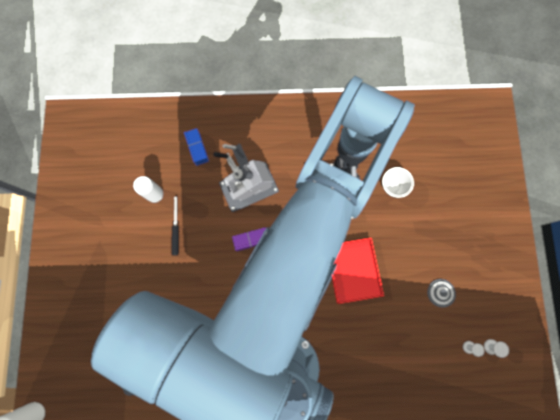

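>>> {"method": "servo_tool", "body": {
  "moves": [
    [[-2,30,2,0,-0.2],[-2.6,65,2,0,-0.2],[-2.6,100,2,0,-0.2],[-2.6,135,2,0,-0.2],[-2.6,165,2,0,-0.2],[-2.6,190,2,0,-0.2],[-2.6,205,2,0,-0.2],[-2.6,213,2,0,-0.2],[-2.6,215,2,0,-0.2],[-2.6,215,2,0,-0.2]]
  ],
  "force": 40
}}

```text
clock: 19.63
ee_pos: [0.5631, -0.1656, 0.1022]
tool_rot: [-89.3, 0.7, -85.0]
ft_force: [0.4, 0.4, -3.7]
grip_width: 0.465
```

Run:
```python
from h import *
s=telemetry.get_state(); print(s['grip_width'],s['ee_pos'],s['tool_rot'],s['ft_force'])
snap('side','side16');snap('wrist','wrist16')
im=cv2.imread('pics/side16.png')[80:240,180:320]; cv2.imwrite('pics/s16c.png',cv2.resize(im,None,fx=5,fy=3.75,interpolation=cv2.INTER_CUBIC))
z=load('side16');print([np.round(world(z,u,205),4) for u in (228,235,275)])
```

```text
0.4651141603932217 [ 0.56306796 -0.16556574  0.10218758] [-89.33920893   0.65359631 -84.99142053] [ 0.40251532  0.3628116  -3.72036806]
[array([ 0.6301, -0.1432,  0.0069]), array([ 0.611 , -0.1509,  0.0012]), array([ 0.4932, -0.1561,  0.0048])]
```

View pics/s16c.png

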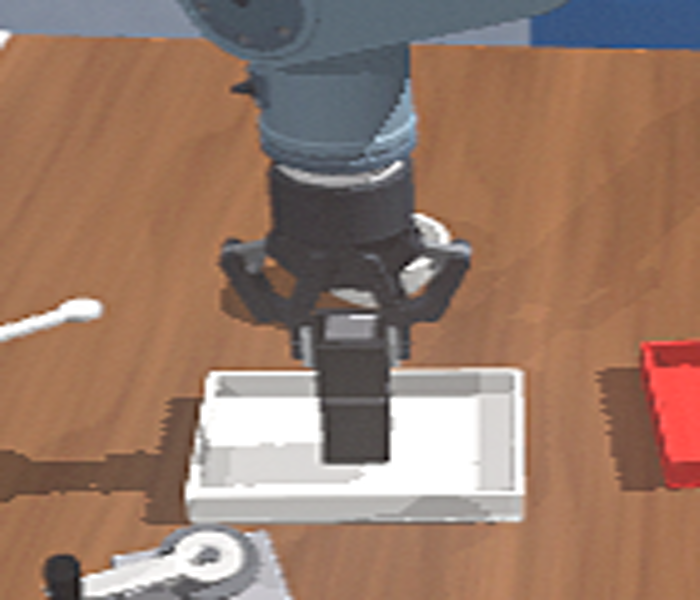

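Centred over the tray, foot about 15 mm above the floor. Lowering gently.

>>> {"method": "servo_tool", "body": {
  "moves": [
    [[0,3,0,0,-0.2],[0,6,0,0,-0.2],[0,9,0,0,-0.2],[0,11,0,0,-0.2],[0,12.5,0,0,-0.2],[0,13.5,0,0,-0.2],[0,13.5,0,0,-0.2]]
  ],
  "force": 40
}}

```text
clock: 20.32
ee_pos: [0.5639, -0.1664, 0.0899]
tool_rot: [-89.2, 0.6, -85.0]
ft_force: [-0.9, 0.3, -3.0]
grip_width: 0.462
```

>>> {"method": "servo_tool", "body": {
  "moves": [
    [[0,1,0,0,-0.2],[0,2,0,0,-0.2],[0,3,0,0,-0.2],[0,3.5,0,0,-0.2],[0,3.5,0,0,-0.2]]
  ],
  "force": 40
}}

```text
clock: 20.73
ee_pos: [0.564, -0.1664, 0.0865]
tool_rot: [-89.2, 0.6, -85.0]
ft_force: [-0.6, -1.5, -2.3]
grip_width: 0.463
```

>>> {"method": "servo_tool", "body": {
  "moves": [
    [[0,1,0,0,-0.2],[0,2,0,0,-0.2],[0,2.5,0,0,-0.2],[0,2.5,0,0,-0.2]]
  ],
  "force": 30
}}

```text
clock: 21.07
ee_pos: [0.5643, -0.1664, 0.0863]
tool_rot: [-89.2, 0.6, -85.0]
ft_force: [-6.7, 3.3, 14.3]
grip_width: 0.458
```

>>> {"method": "servo_tool", "body": {
  "moves": [
    [[0,-1.5,0,0,-0.08],[0,-1.5,0,0,-0.04],[0,-1.5,0,0,0.0],[0,-1.5,0,0,0.05],[0,-1.5,0,0,0.1],[0,-1.5,0,0,0.2],[0,-1.5,0,0,0.3],[0,-1.5,0,0,0.3],[0,-1.5,0,0,0.3]]
  ],
  "force": 20
}}

```text
clock: 21.82
ee_pos: [0.5642, -0.1665, 0.0877]
tool_rot: [-89.2, 0.6, -85.0]
ft_force: [0.5, 0.5, -0.3]
grip_width: 0.65
```

Run:
```python
from h import *
s=telemetry.get_state(); print(s['grip_width'],s['ee_pos'],s['tool_rot'],s['ft_force'])
snap('side','side17');snap('wrist','wrist17')
q=tilt('side17',s)
for a in range(-45,110,15):
    m=(q[:,1]>=a)&(q[:,1]<a+10)
    if m.any(): print(a,m.sum(),np.percentile(q[m,0],[2,25,50,75,98]).round(1))
```

```text
0.6497504658397388 [ 0.5642408  -0.1664655   0.08770251] [-89.24217446   0.55662488 -85.01800554] [ 0.51484733  0.50101123 -0.30512702]
-30 68 [-27.3 -24.9 -22.8  -5.2  21. ]
-15 39 [-28.1 -25.4 -23.8 -22.5  -7.5]
0 37 [-26.9 -24.7 -23.4 -22.3 -16.8]
15 32 [-26.8 -25.3 -23.1 -22.3 -19.1]
30 36 [-27.6 -24.8 -23.6 -22.9  14.3]
45 31 [-26.  -24.5 -23.1 -22.3   5.3]
60 45 [-28.9 -24.8 -22.8 -21.7   3.1]
75 26 [-26.5 -23.8 -23.1 -21.5 -16.4]
90 4 [-66.5 -66.5 -66.1 -65.4 -64.7]
```

View pics/wrist17.png

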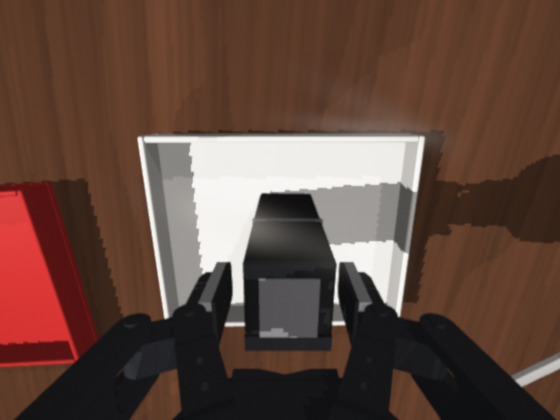

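>>> {"method": "servo_tool", "body": {
  "moves": [
    [[0,0,0.5,0,0.5],[0,-10,0.5,0,0.5],[0,-30,0.5,0,0.5],[0,-60,0.8,0,0.5],[0,-95,1.2,0,0.5],[0,-130,1.6,0,0.5],[0,-160,2,0,0.5],[0,-160,2,0,0.5],[0,-160,2,0,0.5]]
  ]
}}

```text
clock: 22.67
ee_pos: [0.5656, -0.1687, 0.2513]
tool_rot: [-89.0, 0.4, -85.0]
ft_force: [0.5, -0.2, -1.0]
grip_width: 0.75
```

Run:
```python
from h import *
s=telemetry.get_state(); print(s['clock'],s['ee_pos'],s['ft_force'])
snap('side','side18');snap('wrist','wrist18');snap('top','top18')
im=cv2.imread('pics/side18.png')[110:310,160:310]; cv2.imwrite('pics/s18c.png',cv2.resize(im,None,fx=4.5,fy=3,interpolation=cv2.INTER_CUBIC))
z=load('side18')
for a in (0,.2,1.3,1.45,1.6): print(a,proj(z,knob(a,.13)),proj(z,knob(a,.1)))
# battery front face plane from side depth
p=z['p'].astype(int);L=[]
for v in range(420):
    for u in range(560):
        w=world(z,u,v)
        if p[v,u].max()<110 and abs(w[0]-.564)<.03 and abs(w[1]+.166)<.045 and .012<w[2]<.13: L.append(w)
L=np.array(L);print(len(L),L.min(0),L.max(0))
f=L[L[:,2]<.112]; A=np.c_[f[:,0],f[:,2],np.ones(len(f))]; print('y=ax+bz+c',np.linalg.lstsq(A,f[:,1],rcond=None)[0])
for a in(.02,.05,.08,.1): m=abs(f[:,2]-a)<.01; print(a,f[m,0].min(),f[m,0].max())
```

```text
22.6667 [ 0.56559256 -0.1686749   0.25130297] [ 0.48991556 -0.16339604 -1.0139887 ]
0 [229.37429463 249.77381206] [228.79341243 252.97590061]
0.2 [222.96204803 250.60296727] [222.56975385 253.78807875]
1.3 [193.68068266 234.27299393] [194.15422557 237.92929691]
1.45 [191.77368696 230.0246092 ] [192.30221478 233.79694366]
1.6 [190.56782325 225.56378171] [191.13026334 229.4564101 ]
442 [ 0.54451035 -0.18880557  0.01223529] [ 0.58521738 -0.13616995  0.12147146]
y=ax+bz+c [ 0.20968228 -0.00386509 -0.2614451 ]
0.02 0.5456643524846202 0.5823889269759837
0.05 0.5453808661164318 0.5804805797384347
0.08 0.5445103545269909 0.5812021953473883
0.1 0.5453672522497846 0.5831825985675366
```

View pics/s18c.png

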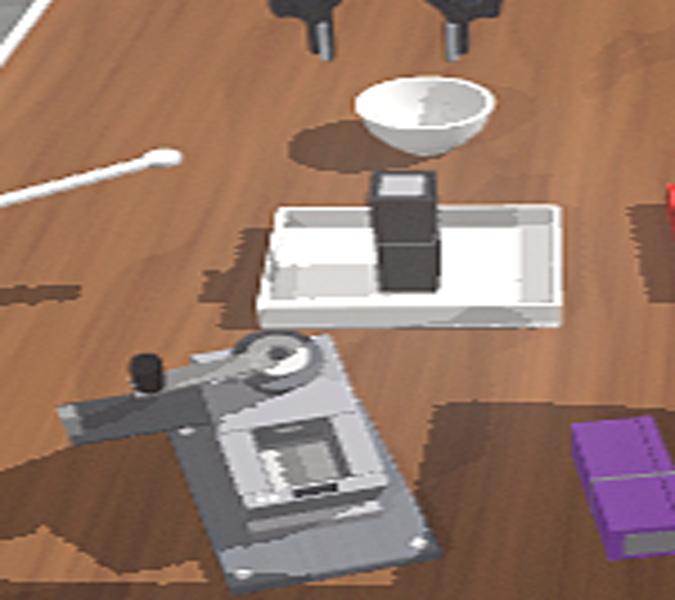

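View pics/wrist18.png

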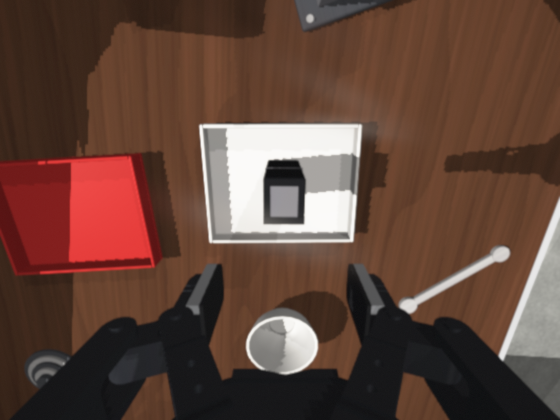

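```bash
python3 -c "
from rig import arm
print(arm.job_done())"
```

```text
the job is handed in; nothing more can be done
None
```

I finished the job and handed it in at about 22.7 s of the 69 s; the interface gives no verdict, so success rests on the checks below.

**What I did**
1. I gripped the lever's knob and swung it into its open notch.
2. I pressed the battery head along the bay axis with shut fingertips, up to about 14.7 N, until the latch let go. I let it rise against the fingers to about 22 mm.
3. The tool could only point straight down, so the battery came out leaning about 28 degrees in the grip. I straightened it by pushing its flank lightly against the fixed charger's front lip.
4. I carried it over the tray, lowered it until I felt about 17 N of contact, then opened and backed straight up.

**Last checks**
- **Battery:** it stands upright in the middle of the white tray. The lean measured from the side camera's depth is under 0.01 rad, its top is at 0.12 m, and the gripper is clear.
- **Lever:** the knob sits within a pixel of where the model puts it for 1.45 rad, well inside the 1.30 to 1.60 notch range.
- **Bystanders:** the can, the tub and the screwdriver showed no visible shift in the pictures. I did not measure their positions again at the end.
- **Small disagreement:** the tool itself had drifted up to about 1.8 degrees off vertical along the way. The battery settled flat on its foot regardless.

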